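# Bolt the vial holder to the slotted base plate

## Robot

A 6-joint arm with a two-finger parallel gripper is mounted at the origin on the work surface. World frame = base frame: x ahead of the robot, y to its left, z up, the work surface at z = 0. Lengths are in m, angles in rad, forces in N, time in s.
With the tool pointing down it reaches from about 0.35 to 0.775 m from the base axis. Payload 5.5 kg.
Tool frame: the origin (TCP) lies midway between the tips of the shut fingers; the grasp point (between the pads) lies 19 mm behind it; z points along the fingers, y is the line along which they close (so a half turn about z gives the same grasp; the last joint's range is limited). The gripper opens to 85 mm and grips with 20 to 120 N. Pads are 22 mm wide; open, the fingers measure 114 mm over their backs; the gripper's body (76 mm by 85 mm) begins 54 mm behind the grasp point. The pads swing forward as they close: fully open they stand 13 mm farther back than shut.
Start: joints at [1.045, 0.313, 0.046, 1.304, 0, 1.431], TCP at [0.216, 0.533, 0.231] pointing down, gripper open.
Joint ranges: [-2.76, 2.76], [-0.86, 1.69], [-1.03, 1.26], [-2.2, 2.34], [-1.47, 1.5], [-3.14, 3.14]. Speed limits (rad/s): [2.57, 2.57, 3.14, 3.14, 3.14, 3.14].

## Interface

Orientations are given as a unit quaternion [w, x, y, z].
In Python, from workcell import env gives the robot as it stands. The module is installed in compiled form; this text tells all that it offers.
- The arm moves only by the tool servo_tool, never from a script. Its argument "increments" is a list of rows, each an object of numbers: "grip": the closure, from 0 (fully open) to 1 (shut); "x", "y", "z": the shift along the tool's x, y, z in mm; "roll": the turn about the tool's z in degrees. In form: [{"grip": .., "x": .., "y": .., "z": .., "roll": ..}, ...]. A call has 1 to 5 rows; each row shifts and turns the commanded pose from where the row before left it, along the tool's axes as they then stand; what a row does not reach is not made up. A row lasts 1/12 s, in which the tool goes at most 41.7 mm and 7.16 degrees, less where a joint would pass 70% of its speed; a pose out of reach is approached as far as the arm can. A call is refused whole if a number of a shift passes 41.7 or a number of a turn 7.16, either way. A call with a gripper value outside its range is refused whole. The fingers move at their own pace and stop on an object; "grip_force" is the grip in N (left out, the last holds). Time passes only in rows, so rows that do not move let the fingers close. It gives the time, the measured TCP pose, the force, the opening and the grip force at its end, in the units of the state.
- env.get_state(): the state, without advancing time (a new reading comes with each control period).
- env.read_camera(name): name is "side" or "top" or "wrist"; returns the picture (480x640x3 uint8, red, green, blue); there is no depth.
- env.get_calibration(name): a dict with "vertical_fov" (degrees; the focal length in pixels is half the picture's height over the tangent of half this angle, whatever the lens; pixels are square), "cx", "cy" (the principal point, pixels), "rvec" (rotation vector, rad) and "tvec" (3), from world to camera coordinates, as OpenCV has them; the wrist camera has in their place "tool_from_camera" (4x4, takes a point from camera to tool coordinates, whose origin is the TCP and whose axes are the flange's). Camera axes: x right, y down, z forward; pixel columns grow to the right and rows downward; lengths in m; the calibration is good to about 2 mm. A picture is of the moment at which its call begins: read the wrist's pose just before it. get_calibration takes no time and is no camera call.
- env.hand_in(): hands the job in; it is judged then, once.
The state is a dict: "clock": time; "joint_pos": joint angles; "qvel": joint speeds; "tau": joint torques, N m; "tcp_pos": TCP position; "orientation": TCP orientation; "wrist_force": force on the tool from outside, world axes, zero at the start; "ft_torque": the same for the moment, N m; "finger_gap": finger opening in m; "grip_force": force on a finger pad.
Only numpy, scipy, OpenCV 4.12 (cv2) and the standard library are available. Lean on these libraries where they do the work, as an engineer would, in place of code of your own. Each camera call takes 0.05 s, during which the arm holds its last target. There are 200 camera calls.

## Task

Fasten the vial holder to the slotted base plate with the T-bolt that stands in the wooden block: lower the bolt's head lengthwise into the open part of the slot until it is down on the slot's floor, then slide the bolt along the slot until its stem is home in the notch of the holder's foot. Only then turn the knob clockwise (seen from above) until the head has turned square across the slot, and keep turning until the washer clamps the foot firmly but not with brute force. Press gently all the while, leave the holder where it stands, do not disturb the jar, beaker and vial, and let go of the knob at the end.

Things in the scene. Friction and masses are not known exactly. Their poses are not given: they have to be found in the camera images.
- plate: Fixed aluminium base plate flat on the bench, 270 x 120 x 26 mm. Origin: centre of its underside; x along its T-slot towards the end where the holder stands, z up. The slot is on the centre line (y = 0), open at both ends: mouth 16 mm wide through lips 10 mm thick (z 16 to 26 mm), below it a channel 38 mm wide, 10 mm high, its floor at z = 6 mm.
- slot_open (a point): Point on the slot's centre line, level with the plate's top face, in the open part of the slot, 80 mm from the plate's centre on the side away from the holder block. Axes as the plate's.
- holder: Loose vial holder, 0.9 kg, standing on the plate over the slot, its x along the plate's x: a white block 60 x 100 x 34 mm (x = 30 to 90 mm) with three capped vials (72 mm high over all) and a notched dark steel foot 60 wide x 10 mm thick (x = -45 to 30 mm). A key in the slot guides it; a push of some 5 N along the slot moves it. Origin: underside of the foot, over the slot's centre line.
- notch_seat (a point): Point level with the top of the foot where the bolt's axis lies when the stem is fully home against the notch's closed end: holder x = -18 mm, 48 mm from the white block. Axes as the holder's.
- notch_mouth (a point): Middle of the notch's open end at the tip of the foot, level with its top (36 mm above the bench): the notch is 14 mm wide, opens to the holder's -x and is 32 mm deep.
- block: Fixed wooden parking block 52 x 36 x 22 mm with an oblong pocket 34 x 18 mm along its x, floor 6 mm above the bench, in which the bolt's head stands. Origin: centre of its underside.
- bolt: Loose steel T-bolt standing upright, about 0.12 kg with washer and knob. Origin: centre of the underside of its head; z up along its stem. Head 30 mm long (along x), 11 mm wide, 8 mm high; stem 10 mm in diameter. Standing on the slot's floor its origin is 6 mm above the plate's underside; clamped, with the head up against the lips, about 8 mm.
- bolt_neck (a point): Middle of the neck above the bolt's head (9 mm high, 12.5 mm above the bolt's origin): coned from 11 to 14 mm, then 14 by 15 mm with two opposite corners rounded off. In the slot's mouth (1 mm of play each side) it lets the bolt turn clockwise seen from above by a quarter turn (stop at about 94 degrees) but only about 9 degrees the other way.
- washer_ref (a point): Point on the bolt's axis 32 mm above its origin, about where the washer's underside is at the start (32 mm, up to 1 mm more or less, by how far the knob is screwed on). With the bolt on the slot's floor it is 2 mm above the foot's top. While the knob runs on its stiff thread the neck rubs in the slot's mouth and holds the bolt against lifting with up to about 8 N.
- washer: Steel washer under the knob, 28 mm in diameter, 4 mm thick; origin: centre of its underside. It does not turn on the bolt; it moves down it 3 mm per rad of clockwise turn of the knob on the thread. The thread is stiff (0.09 N m): a free bolt turns along with the knob; once the bolt is stopped, the knob runs on the thread. A knob held at a fixed height draws the bolt up instead.
- knob_mid (a point): Centre of the black hexagonal knob, 32 mm across flats (37 over corners), 32 mm high, on the bolt's axis, 24 mm above the washer's underside. Its y axis is square to one pair of flats; flats repeat every 60 degrees. After the quarter turn it takes 1 to 1.7 rad more until washer and head meet foot and lips; each further 0.1 rad adds about 7 N of clamping force (15 to 35 N is firm).
- jar: White jar with black lid, 60 mm in diameter, 100 mm high, a bystander. Origin: centre of its underside.
- beaker: Glass cup, 64 mm in diameter, 80 mm high, a bystander. Origin: centre of its underside.
- vial: Small amber vial with blue cap, 28 mm in diameter, 60 mm high, a bystander. Origin: centre of its underside.
Not all that is in view belongs to the job. Leave any purple look-alike of the bolt alone. Leave any red look-alike of the holder alone.

How it is judged:
By the outcome, as a careful person would: the job done as asked, in the order asked, and still so for the second after the job is handed in, with the robot touching nothing.
It also fails if it takes over 72 s, if anything falls off the work surface, if the arm or the gripper's body presses on something with over 40 N, if the wrist force passes 120 N, or if a joint passes its speed limit or range.

## Working session

There is one attempt and no reset: what is moved stays moved. The work goes in short steps, Python scripts to look and compute and a tool call to move; the robot and the scene stay as the last step left them, time stands still between calls to the robot, and variables do not carry over. Pictures are saved under pics/ and viewed, at most 10 in all, crops included, and the job is handed in when it is done.

Besides the shell and the picture viewer there is one more tool, called after "Call:" in YAML: its name, and indented under it one key for each argument. servo_tool: Moves the arm, as the interface text tells. Its arguments: {"type":"object","properties":{"increments":{"type":"array"},"grip_force":{"type":"number"}},"required":["increments"]}

```bash
mkdir -p pics; cat > h.py <<'E'
import numpy as np, cv2
from workcell import env
from scipy.spatial.transform import Rotation as R
def K(n):
    c=env.get_calibration(n); f=240/np.tan(np.radians(c["vertical_fov"])/2)
    return np.array([[f,0,c["cx"]],[0,f,c["cy"]],[0,0,1]]),c
def pose(n,s=None):  # world_from_cam
    k,c=K(n)
    if n=="wrist":
        s=s or env.get_state(); T=np.eye(4); q=s["orientation"]
        T[:3,:3]=R.from_quat([q[1],q[2],q[3],q[0]]).as_matrix(); T[:3,3]=s["tcp_pos"]
        return k,T@np.array(c["tool_from_camera"])
    T=np.eye(4); T[:3,:3]=cv2.Rodrigues(np.array(c["rvec"],float))[0]; T[:3,3]=np.ravel(c["tvec"])
    return k,np.linalg.inv(T)
def ray(n,uv,s=None):
    k,T=pose(n,s); d=T[:3,:3]@np.linalg.inv(k)@[uv[0],uv[1],1]; return T[:3,3],d/np.linalg.norm(d)
def plane(n,uv,z,s=None):
    o,d=ray(n,uv,s); return o+d*(z-o[2])/d[2]
def proj(n,p,s=None):
    k,T=pose(n,s); q=k@(np.linalg.inv(T)@[*p,1])[:3]; return q[:2]/q[2]
def shot(n,f):
    s=env.get_state(); im=env.read_camera(n); cv2.imwrite(f"pics/{f}.png",cv2.cvtColor(im,cv2.COLOR_RGB2BGR)); return s,im
E
python3 - <<'E'
from h import *
s,a=shot("top","top"); _,b=shot("side","side"); _,c=shot("wrist","wrist")
cv2.imwrite("pics/both.png",cv2.resize(np.vstack([np.hstack([cv2.cvtColor(x,4) for x in (a,b)])]),(800,300)))
print(s)
for n in("top","side","wrist"):
    k,T=pose(n); print(n,k.round(1).tolist(),T.round(3).tolist(), env.get_calibration(n))
E
```

```text
{'clock': 0.0, 'joint_pos': array([ 1.04540245e+00,  3.14031044e-01,  4.49744826e-02,  1.30361758e+00,
       -2.62472234e-05,  1.43119757e+00]), 'qvel': array([-0.00291995, -0.0013584 , -0.00063564, -0.00147057,  0.00140242,
        0.00198255]), 'tau': array([-9.10788840e-04, -4.80628467e+01,  2.98533136e+01,  1.92803540e-02,
       -1.92698412e-04, -8.18540968e-06]), 'tcp_pos': array([0.21612137, 0.53227477, 0.23038962]), 'orientation': array([-2.94058553e-04,  1.91703416e-01,  9.81452454e-01, -8.91769203e-04]), 'wrist_force': array([-0.67563104,  0.10141277,  0.11027101]), 'ft_torque': array([ 0.02833431, -0.00146252, -0.01379822]), 'grip_force': 0.0, 'finger_gap': 0.08551102140469129}
top [[618.4, 0.0, 324.5], [0.0, 618.4, 231.0], [0.0, 0.0, 1.0]] [[0.029, -0.993, 0.114, 0.415], [-1.0, -0.03, -0.005, -0.114], [0.008, -0.113, -0.994, 1.413], [0.0, 0.0, 0.0, 1.0]] {'vertical_fov': 42.42217664132459, 'cx': 324.52515235867725, 'cy': 230.9677574017184, 'rvec': array([ 2.19770802, -2.13319758,  0.13015866]), 'tvec': array([-0.13704269,  0.56924786,  1.35629204])}
side [[453.1, 0.0, 32
[... 288 characters left out ...]
0.28669845]), 'tvec': array([-0.54440749,  0.19342966,  0.68887306])}
wrist [[356.0, 0.0, 318.8], [0.0, 356.0, 241.7], [0.0, 0.0, 1.0]] [[0.376, 0.876, 0.303, 0.136], [0.927, -0.354, -0.125, 0.563], [-0.002, 0.328, -0.945, 0.374], [0.0, 0.0, 0.0, 1.0]] {'vertical_fov': 67.9775269146126, 'cx': 318.8013139193827, 'cy': 241.74272978114905, 'tool_from_camera': array([[ 6.29200285e-04, -9.44629975e-01, -3.28136883e-01,
         8.61091996e-02],
       [ 9.99999787e-01,  6.51850808e-04,  4.09656418e-05,
        -1.65619982e-03],
       [ 1.75198919e-04, -3.28136839e-01,  9.44630184e-01,
        -1.42934902e-01],
       [ 0.00000000e+00,  0.00000000e+00,  0.00000000e+00,
         1.00000000e+00]])}
```

View pics/top.png

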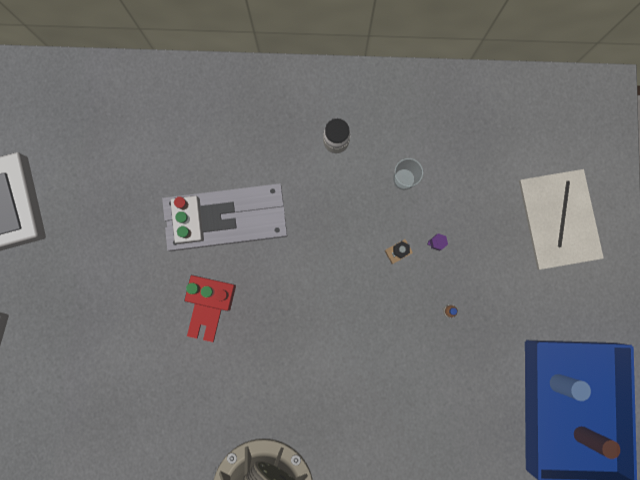

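View pics/side.png

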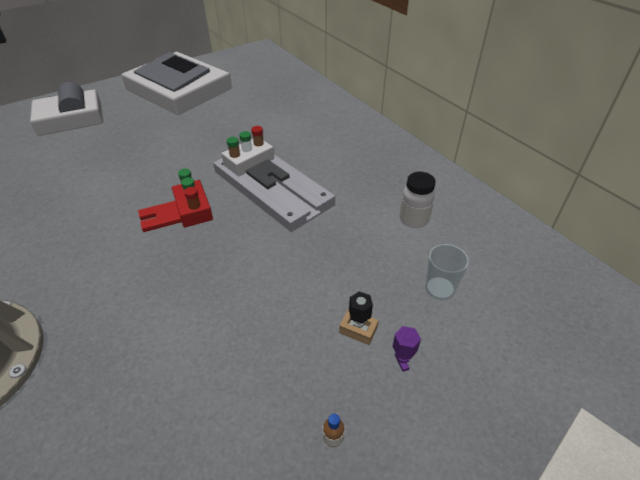

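The top view shows two candidates for the bolt: a black hex knob on a tan block at (402,249), and a purple one at (439,242). The black one is the bolt, since it stands in the wooden block and purple is excluded. There are also two for the holder: the white one with a dark foot on the plate at (185–220,218), and a red one at (208,305). The white one on the plate is the one meant. I'll confirm both in an enlarged crop and measure.

```bash
python3 - <<'E'
from h import *
a=cv2.imread("pics/top.png"); b=cv2.imread("pics/side.png")
c1=cv2.resize(a[175:265,150:300],(750,450),interpolation=2)[:, :]
c2=cv2.resize(a[215:275,370:470],(400,240),interpolation=2)
c3=cv2.resize(b[280:380,320:430],(264,240),interpolation=2)
o=np.zeros((600,800,3),np.uint8); o[:360,:600]=cv2.resize(c1,(600,360)); o[360:600,:400]=c2; o[360:600,400:664]=c3
cv2.imwrite("pics/crop1.png",o)
for n,im,roi in(("top",a,(230,270,385,420)),("side",b,(285,325,340,380))):
    m=(im.max(2)<45).astype(np.uint8); mm=np.zeros_like(m); mm[roi[0]:roi[1],roi[2]:roi[3]]=m[roi[0]:roi[1],roi[2]:roi[3]]
    M=cv2.moments(mm); 
    if M["m00"]: print(n,M["m00"],M["m10"]/M["m00"],M["m01"]/M["m00"])
for uv in((402,249),(439,242)): print(plane("top",uv,.076))
for uv in((163,198),(281,184),(286,236),(166,250)): print(plane("top",uv,.026))
print(plane("top",(223,216),.036)); print(plane("top",(185,219),.07))
E
```

```text
top 1.0 394.0 247.0
side 474.0 360.11603375527426 308.35021097046416
[ 0.53384579 -0.28914247  0.076     ]
[ 0.55153764 -0.3694407   0.076     ]
[0.63798924 0.24815564 0.026     ]
[ 0.67843806 -0.01786843  0.026     ]
[ 0.55983138 -0.03357184  0.026     ]
[0.52011605 0.23447185 0.026     ]
[0.59964072 0.10878714 0.036     ]
[0.58594434 0.18594151 0.07      ]
```

View pics/crop1.png

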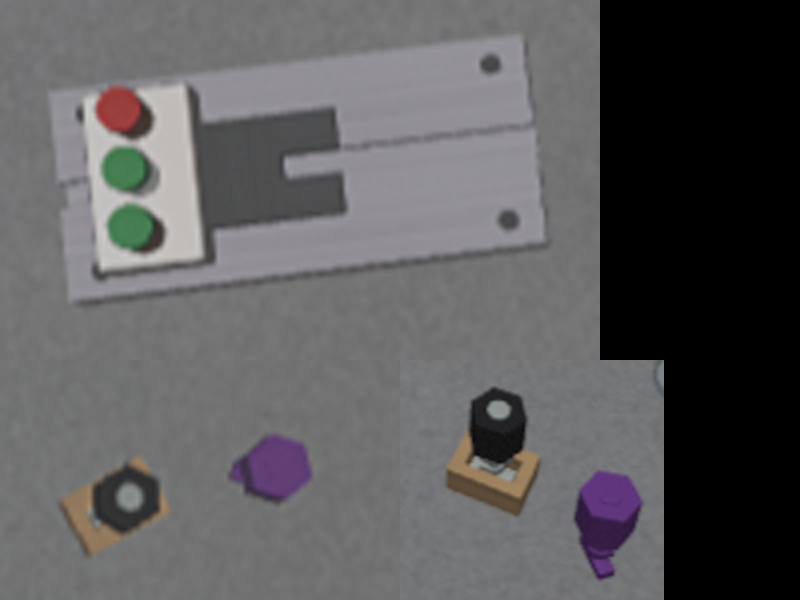

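The crop confirms both. The black knob's bolt stands in the tan block with its head along the pocket, and the white holder with the dark notched foot is on the plate. I'll move the wrist camera over the plate.

Call:
servo_tool:
  increments:
    - {"grip":0,"x":-34.6,"y":-18.1,"z":0,"roll":0}
    - {"grip":0,"x":-34.6,"y":-18.1,"z":0,"roll":0}
    - {"grip":0,"x":-34.6,"y":-18.1,"z":0,"roll":0}
    - {"grip":0,"x":-34.6,"y":-18.1,"z":0,"roll":0}
    - {"grip":0,"x":-34.6,"y":-18.1,"z":0,"roll":0}

```text
clock: 0.57
tcp_pos: [0.3432, 0.3824, 0.2311]
orientation: [-0.0, 0.191, 0.982, -0.0]
wrist_force: [0.9, 0.1, -0.9]
finger_gap: 0.0855
grip_force: 0.0
```

Call:
servo_tool:
  increments:
    - {"grip":0,"x":-34.6,"y":-18.1,"z":0,"roll":0}
    - {"grip":0,"x":-34.6,"y":-18.1,"z":0,"roll":0}
    - {"grip":0,"x":-34.6,"y":-18.1,"z":0,"roll":0}
    - {"grip":0,"x":-34.6,"y":-18.1,"z":0,"roll":0}
    - {"grip":0,"x":-34.6,"y":-18.1,"z":0,"roll":0}

```text
clock: 0.98
tcp_pos: [0.4696, 0.2332, 0.2312]
orientation: [-0.0, 0.192, 0.981, 0.0]
wrist_force: [0.6, 0.9, -0.7]
finger_gap: 0.0854
grip_force: 0.0
```

Call:
servo_tool:
  increments:
    - {"grip":0,"x":-34.6,"y":-18.1,"z":0,"roll":0}
    - {"grip":0,"x":-34.6,"y":-18.1,"z":0,"roll":0}
    - {"grip":0,"x":-34.6,"y":-18.1,"z":0,"roll":0}
    - {"grip":0,"x":-34.6,"y":-18.1,"z":0,"roll":0}
    - {"grip":0,"x":0,"y":0,"z":0,"roll":0}

```text
clock: 1.4
tcp_pos: [0.574, 0.1103, 0.2302]
orientation: [0.001, 0.195, 0.981, -0.001]
wrist_force: [1.2, 0.1, 0.7]
finger_gap: 0.0853
grip_force: 0.0
```

```bash
python3 - <<'E'
from h import *
s,im=shot("wrist","w1"); print(s["clock"],s["tcp_pos"],s["orientation"],s["joint_pos"].round(3))
np.save("s_w1.npy",s,allow_pickle=True)
E
```

```text
1.4 [0.57397483 0.1103377  0.23023941] [ 1.06807961e-03  1.94884988e-01  9.80825212e-01 -7.77188923e-04] [ 0.054  0.331  0.068  1.306 -0.002  0.446]
```

View pics/w1.png

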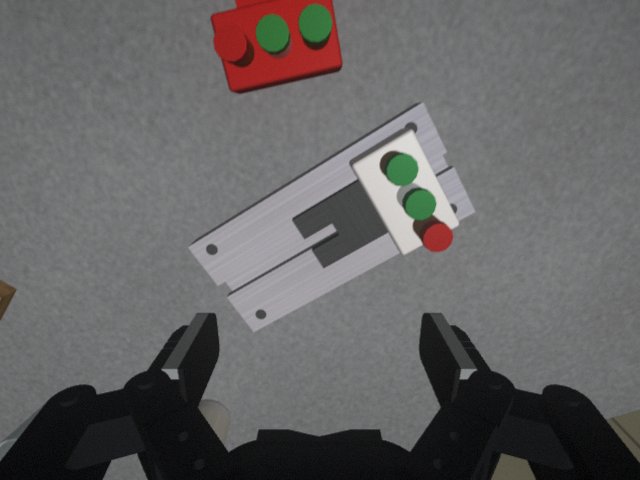

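The wrist view shows the plate from (190,245) to (475,210), the notch opening at about (300,230) and closing at about (338,232), and the slot line running through it. The red look-alike is at the top, well clear. Next I'll measure the plate and slot edges.

```bash
python3 - <<'E'
from h import *
s=np.load("s_w1.npy",allow_pickle=True).item()
im=cv2.imread("pics/w1.png").astype(int); g=im.mean(2)
print("px bench",im[330,330],"plate",im[200,300],im[300,270],"foot",im[215,340],im[200,360],"slotfloor",im[228,330],im[262,280])
roi=np.zeros(g.shape,np.uint8); cv2.fillPoly(roi,[np.array([(180,240),(420,95),(485,210),(255,340)])],1)
m=((g>125)&(roi>0)).astype(np.uint8)
# plate points near the -x half; cast to z=.026
c=max(cv2.findContours(cv2.morphologyEx(m,cv2.MORPH_CLOSE,np.ones((9,9))),cv2.RETR_EXTERNAL,cv2.CHAIN_APPROX_NONE)[0],key=cv2.contourArea)[:,0]
P=np.array([plane("wrist",p,.026,s)[:2] for p in c])*1000
r=cv2.minAreaRect(P.astype(np.float32)); print("plate rect",r)
# long sides fits
yaw=98.3
for it in range(3):
    u=np.array([np.cos(np.radians(yaw)),np.sin(np.radians(yaw))]); v=np.array([-u[1],u[0]])
    Q=P@np.c_[u,v]; 
    lo,hi=np.percentile(Q[:,1],[2,98]); res=[]
    for e in(Q[:,1].min(),Q[:,1].max()):
        k=abs(Q[:,1]-e)<4; k&=(Q[:,0]<np.percentile(Q[:,0],60))&(Q[:,0]>Q[:,0].min()+8)
        pf=np.polyfit(Q[k,0],Q[k,1],1); res.append((np.degrees(np.arctan(pf[0])),np.median(Q[k,1])))
    yaw+=np.mean([a[0] for a in res])
    print(yaw,res,Q[:,0].min(),Q[:,0].max())
# cross-slot grey profiles at distances along the slot
u=np.array([np.cos(np.radians(yaw)),np.sin(np.radians(yaw))]); v=np.array([-u[1],u[0]])
mid=np.mean([a[1] for a in res]); a0=Q[:,0].min()
for d in(10,30,50,70,90):
    w=np.arange(-16,16.1,1); row=[]
    for t in w:
        p=u*(a0+d)+v*(mid+t); q=proj("wrist",[*(p/1000),.026],s); row.append(int(cv2.remap(g.astype(np.float32),np.float32([[q[0]]]),np.float32([[q[1]]]),1)[0,0]))
    print(d,row)
E
```

```text
px bench [126 127 126] plate [160 154 157] [171 166 169] foot [71 70 69] [73 73 72] slotfloor [167 162 164] [157 150 152]
plate rect ((595.064697265625, 109.89399719238281), (138.73110961914062, 282.3959045410156), 10.122383117675781)
98.90894496300629 [(np.float64(1.0494912569060857), np.float64(-675.1566942292703)), (np.float64(0.168398669106504), np.float64(-540.6807623064014))] -116.97293571932275 165.9106941057424
99.16090950890738 [(np.float64(0.7493567955036639), np.float64(-674.3305318336182)), (np.float64(-0.2454277037014728), np.float64(-540.3834609956936))] -123.87892398812377 158.87354196129027
99.32453059223826 [(np.float64(0.6382988972255588), np.float64(-673.9041814224541)), (np.float64(-0.31105673056380057), np.float64(-539.9886969556887))] -126.73238228493439 155.9564690587
10 [161, 161, 163, 161, 160, 159, 161, 161, 152, 117, 75, 76, 95, 114, 120, 121, 121, 120, 121, 122, 124, 123, 120, 123, 128, 146, 161, 164, 162, 161, 161, 162, 163]
30 [161, 163, 163, 162, 159, 158, 159, 161, 149, 111, 80, 93, 134, 161, 163, 161, 159, 161, 164, 168, 167, 167, 165, 161, 160, 162, 165, 165, 165, 163, 163, 164, 165]
50 [161, 162, 163, 163, 161, 158, 160, 158, 143, 100, 78, 100, 146, 163, 165, 163, 161, 163, 164, 167, 169, 168, 164, 162, 162, 166, 165, 166, 165, 165, 167, 167, 167]
70 [160, 162, 162, 163, 159, 157, 158, 155, 136, 88, 76, 101, 145, 166, 165, 162, 161, 162, 163, 165, 168, 166, 163, 160, 160, 164, 164, 165, 165, 163, 165, 167, 167]
90 [159, 160, 162, 161, 158, 158, 160, 156, 132, 92, 75, 107, 145, 164, 162, 163, 162, 162, 163, 162, 165, 163, 159, 161, 162, 163, 166, 163, 164, 162, 164, 166, 166]
```

```bash
cat > m1.py <<'E'
from h import *
s=np.load("s_w1.npy",allow_pickle=True).item()
im=cv2.imread("pics/w1.png").astype(np.float32); g=im.mean(2)
yaw=98.86; u=np.array([np.cos(np.radians(yaw)),np.sin(np.radians(yaw))]); v=np.array([-u[1],u[0]])
def smp(a,b,z):
    p=(u*a+v*b)/1000; q=proj("wrist",[*p,z],s); return cv2.remap(g,np.float32([[q[0]]]),np.float32([[q[1]]]),1)[0,0]
def cross(ts,vals,th,rise):
    for i in range(len(ts)-1):
        a,b=vals[i],vals[i+1]
        if (a<th<=b) if rise else (a>=th>b): return ts[i]+(th-a)/(b-a)*(ts[i+1]-ts[i])
    return None
c0=np.array([.6,.11])*1000; A,B=c0@u,c0@v
E
python3 - <<'E'
from m1 import *
# slot edge at -v side along a
for a in np.arange(-110,-10,15):
    ts=np.arange(-25,15,.5); vals=[smp(A+a,B+t,.026) for t in ts]; print("edge a",a,cross(ts,vals,118,False))
# plate end (scan along a at several b)
for b in(-45,-30,-20,20,30,45):
    ts=np.arange(-170,-80,.5); vals=[smp(A+t,B+b,.026) for t in ts]; print("end b",b,cross(ts,vals,143,True))
# plate sides
for a in(-100,-60,-30):
    ts=np.arange(-80,-40,.5); t1=cross(ts,[smp(A+a,B+t,.026) for t in ts],143,True)
    ts=np.arange(40,80,.5); t2=cross(ts,[smp(A+a,B+t,.026) for t in ts],143,False); print("sides",a,t1,t2)
# foot tip and notch at z=.036
for b in(-30,-25,-20,-15,-12,12,15,20,25):
    ts=np.arange(-60,20,.5); print("foot tip b",b,cross(ts,[smp(A+t,B+b,.036) for t in ts],115,False))
for b in(-4,-2,0,2,4):
    ts=np.arange(-10,45,.5); print("notch end b",b,cross(ts,[smp(A+t,B+b,.036) for t in ts],115,False))
for a in(-8,0,6):
    ts=np.arange(-22,22,1); print("notch",a,[int(smp(A+a,B+t,.036)) for t in ts])
print(A,B,u,v)
E
```

```text
edge a -110 -5.1347436010837555
edge a -95 -5.180612862110138
edge a -80 -5.106236159801483
edge a -65 -5.109159976243973
edge a -50 -5.218080282211304
edge a -35 -5.090919673442841
edge a -20 7.301546007394791
end b -45 -134.96432740613818
end b -30 -134.85613192617893
end b -20 -134.9088244214654
end b 20 -134.92690239101648
end b 30 -134.74606680870056
end b 45 -135.02060335874557
sides -100 -57.144637793302536 62.14522498846054Traceback (most recent call last):
  File "<stdin>", line 11, in <module>
  File "m1.py", line 6, in smp
    p=(u*a+v*b)/1000; q=proj("wrist",[*p,z],s); return cv2.remap(g,np.float32([[q[0]]]),np.float32([[q[1]]]),1)[0,0]
                        ~~~~^^^^^^^^^^^^^^^^^^
  File "h.py", line 20, in proj
    k,T=pose(n,s); q=k@(np.linalg.inv(T)@[*p,1])[:3]; return q[:2]/q[2]
        ~~~~^^^^^
  File "h.py", line 8, in pose
    k,c=K(n)
        ~^^^
  File "h.py", line 5, in K
    c=env.get_calibration(n); f=240/np.tan(np.radians(c["vertical_fov"])/2)
ValueError: time passes only in moves, steps and waits
```

```bash
sed -i 's/^def K(n):/from functools import lru_cache\n@lru_cache(None)\ndef K(n):/' h.py
python3 - <<'E'
from m1 import *
for b in(-25,-20,-15,-12,15,20,25,30):
    ts=np.arange(-60,20,.5); print("foot tip b",b,cross(ts,[smp(A+t,B+b,.036) for t in ts],115,False))
for b in(-1,1,3,5,7):
    ts=np.arange(-10,45,.5); print("notch end b",b,cross(ts,[smp(A+t,B+b,.036) for t in ts],115,False))
for a in(-12,-4,4):
    ts=np.arange(-22,22,1); print("notch",a,[int(smp(A+a,B+t,.036)) for t in ts])
print(A,B)
W=lambda a,b:(u*(A+a)+v*(B+b)).round(1)
print("centre",W(0,2.7),"slot_open",W(-80,2.7))
E
```

```text
foot tip b -25 -24.610574066638947
foot tip b -20 -24.611146688461304
foot tip b -15 -24.595054000616074
foot tip b -12 -24.551288574934006
foot tip b 15 -24.55741000175476
foot tip b 20 -24.566202402114868
foot tip b 25 -24.653889268636703
foot tip b 30 -24.584254294633865
notch end b -1 None
notch end b 1 6.516103513538837
notch end b 3 7.4672864973545074
notch end b 5 7.40929788351059
notch end b 7 7.482761472463608
notch -12 [71, 72, 71, 70, 71, 70, 70, 70, 69, 71, 68, 67, 68, 68, 71, 71, 70, 66, 54, 45, 45, 56, 79, 126, 159, 163, 162, 163, 161, 161, 158, 147, 111, 75, 69, 68, 71, 72, 73, 69, 70, 73, 71, 71]
notch -4 [69, 72, 71, 71, 71, 70, 71, 72, 71, 71, 68, 68, 68, 70, 70, 70, 70, 65, 51, 44, 45, 55, 79, 125, 157, 163, 165, 165, 162, 161, 161, 152, 115, 75, 70, 67, 68, 70, 71, 71, 69, 71, 70, 70]
notch 4 [70, 72, 74, 70, 71, 70, 69, 71, 72, 70, 68, 67, 70, 70, 71, 70, 70, 66, 52, 42, 44, 57, 81, 128, 158, 162, 164, 164, 163, 163, 162, 154, 118, 78, 68, 68, 72, 73, 72, 70, 69, 69, 70, 71]
16.27506612358806 -609.7828484162808
centre [597.3 109.6] slot_open [609.7  30.5]
```

Slot yaw is 98.9°. The seat is at a=2.4 and the slot centre line at b≈2.8 in my plate axes. Next, move over the bolt.

Call:
servo_tool:
  increments:
    - {"grip":0,"x":-11.2,"y":-37.6,"z":0,"roll":0}
    - {"grip":0,"x":-11.2,"y":-37.6,"z":0,"roll":0}
    - {"grip":0,"x":-11.2,"y":-37.6,"z":0,"roll":0}
    - {"grip":0,"x":-11.2,"y":-37.6,"z":0,"roll":0}
    - {"grip":0,"x":-11.2,"y":-37.6,"z":0,"roll":0}

```text
clock: 1.87
tcp_pos: [0.55, -0.0799, 0.2312]
orientation: [-0.0, 0.191, 0.982, 0.0]
wrist_force: [1.0, -0.4, 0.3]
finger_gap: 0.0854
grip_force: 0.0
```

Call:
servo_tool:
  increments:
    - {"grip":0,"x":-11.2,"y":-37.6,"z":0,"roll":0}
    - {"grip":0,"x":-11.2,"y":-37.6,"z":0,"roll":0}
    - {"grip":0,"x":-11.2,"y":-37.6,"z":0,"roll":0}
    - {"grip":0,"x":-11.2,"y":-37.6,"z":0,"roll":0}
    - {"grip":0,"x":-11.2,"y":-37.6,"z":0,"roll":0}

```text
clock: 2.28
tcp_pos: [0.5315, -0.2752, 0.2313]
orientation: [-0.0, 0.191, 0.982, 0.0]
wrist_force: [1.6, 0.7, -0.5]
finger_gap: 0.0857
grip_force: 0.0
```

Call:
servo_tool:
  increments:
    - {"grip":0,"x":0,"y":0,"z":0,"roll":0}
    - {"grip":0,"x":0,"y":0,"z":0,"roll":0}
    - {"grip":0,"x":0,"y":0,"z":0,"roll":0}

```text
clock: 2.53
tcp_pos: [0.5318, -0.2737, 0.2309]
orientation: [-0.001, 0.192, 0.981, 0.001]
wrist_force: [-0.3, 0.7, -0.6]
finger_gap: 0.0852
grip_force: 0.0
```

```bash
python3 - <<'E'
from h import *
s,im=shot("wrist","w2"); print(s["clock"],s["tcp_pos"],s["orientation"],s["joint_pos"].round(3))
np.save("s_w2.npy",s,allow_pickle=True)
p=proj("wrist",[.534,-.289,.06],s).astype(int); print(p)
c=cv2.cvtColor(im,4)[p[1]-75:p[1]+75,p[0]-100:p[0]+100]; cv2.imwrite("pics/w2c.png",cv2.resize(c,(800,600),interpolation=2)); print("crop origin",p-[100,75])
E
```

```text
2.5333 [ 0.53179864 -0.27374858  0.23093513] [-5.30005349e-04  1.91663896e-01  9.81460306e-01  5.81846960e-04] [-6.100e-01  3.600e-01  1.120e-01  1.324e+00  1.000e-03 -2.240e-01]
[305 226]
crop origin [205 151]
```

View pics/w2c.png

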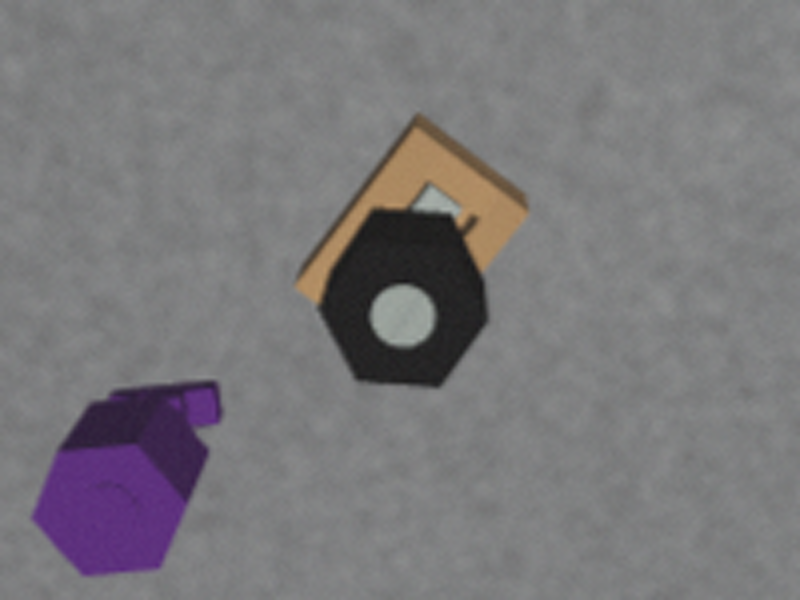

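The close-up shows the bolt's silver stud end at crop (403,316), i.e. pixel (305.8,230), the hex knob, and the tan block behind it with the head's end visible. The purple look-alike at lower left is clear by about 50 mm. Now the knob centre, flat angles and head angle.

```bash
python3 - <<'E'
from h import *
s=np.load("s_w2.npy",allow_pickle=True).item()
im=cv2.imread("pics/w2.png"); ox,oy=205,151
hsv=cv2.cvtColor(im,cv2.COLOR_BGR2HSV)
yy,xx=np.mgrid[:480,:640]
near=(abs(xx-306)<12)&(abs(yy-230)<12)
st=(im.mean(2)>90)&near; ys,xs=np.nonzero(st); c=np.array([xs.mean(),ys.mean()]); print("stud",c,st.sum())
for z in(.077,.078,.079): print(z,(plane("wrist",c,z,s)*1000).round(1))
kn=((im.max(2)<60)&(abs(xx-306)<25)&(abs(yy-228)<28)).astype(np.uint8); kn=cv2.morphologyEx(kn|st.astype(np.uint8),cv2.MORPH_CLOSE,np.ones((3,3)))
ct=max(cv2.findContours(kn,0,cv2.CHAIN_APPROX_NONE)[0],key=cv2.contourArea)
ap=cv2.approxPolyDP(ct,3,True)[:,0]; print("poly",ap.tolist())
P=np.array([plane("wrist",p,.078,s)[:2]*1000 for p in ap]); d=np.roll(P,-1,0)-P
print("edges",[(round(float(np.hypot(*e)),1),round(float(np.degrees(np.arctan2(e[1],e[0]))%60),1)) for e in d], "centre dists",np.hypot(*(P-plane("wrist",c,.078,s)[:2]*1000).T).round(1))
tan=((hsv[...,1]>70)&(hsv[...,0]<25)&(hsv[...,2]>130)&(abs(xx-306)<40)&(abs(yy-215)<45)).astype(np.uint8)
ct=max(cv2.findContours(tan,0,cv2.CHAIN_APPROX_NONE)[0],key=cv2.contourArea)
ap=cv2.approxPolyDP(ct,2,True)[:,0]; print("tan",ap.tolist())
P=np.array([plane("wrist",p,.022,s)[:2]*1000 for p in ap]); d=np.roll(P,-1,0)-P
print([(p.round(1).tolist(),round(float(np.hypot(*e)),1),round(float(np.degrees(np.arctan2(e[1],e[0]))%90),1)) for p,e in zip(P,d)])
q=s["orientation"]; print("phi",np.degrees(2*np.arctan2(q[2],q[1])))
for uv in((402,249),): print(plane("top",uv,.078))
# stereo check side view stud
b=cv2.imread("pics/side.png"); m=(b.mean(2)>110)&(abs(xx-361)<8)&(abs(yy-301)<8); ys,xs=np.nonzero(m); print("side stud",xs.mean(),ys.mean(),plane("side",(xs.mean(),ys.mean()),.078)*1000)
E
```

```text
stud [305.33497537 229.5862069 ] 203
0.077 [ 532.  -288.1   77. ]
0.078 [ 531.7 -288.    78. ]
0.079 [ 531.5 -287.8   79. ]
poly [[298, 204], [285, 228], [294, 245], [314, 247], [326, 230], [317, 205]]
edges [(24.3, 9.1), (17.4, 3.4), (17.7, 1.8), (18.9, 4.2), (23.5, 57.3), (16.1, 4.8)] centre dists [23.5 17.7 17.5 17.8 18.  24.1]
tan [[336, 203], [308, 183], [279, 222], [284, 226], [296, 203], [306, 202], [311, 196], [321, 203], [320, 207], [322, 204], [325, 205], [321, 210], [325, 218]]
[([532.7, -257.0], 34.5, 32.2), ([503.4, -275.4], 50.2, 31.0), ([529.2, -318.4], 6.6, 27.3), ([535.1, -315.4], 27.4, 39.9), ([517.5, -294.3], 10.1, 73.7), ([520.4, -284.6], 8.0, 28.2), ([516.6, -277.6], 12.3, 32.4), ([527.0, -271.0], 4.2, 54.3), ([530.4, -273.5], 3.7, 34.9), ([528.3, -270.4], 3.2, 49.2), ([530.4, -268.0], 6.6, 30.1), ([533.7, -273.7], 9.3, 4.0), ([543.0, -273.0], 19.1, 32.8)]
phi 157.90018668937515
[ 0.53366825 -0.28888014  0.078     ]
side stud 360.53846153846155 300.15384615384613 [ 532.76538801 -288.98035361   78.        ]
```

The bolt axis is at about (532,−288). The knob flats lie at 3.1° mod 60 and the head at about 122°. I'll grasp at tool heading 303° so the last joint has about 270° of clockwise room. Rotating and descending for a second look.

Call:
servo_tool:
  increments:
    - {"grip":0,"x":0,"y":0,"z":6,"roll":-7.16}
    - {"grip":0,"x":0,"y":0,"z":6,"roll":-7.16}
    - {"grip":0,"x":0,"y":0,"z":6,"roll":-7.16}
    - {"grip":0,"x":0,"y":0,"z":6,"roll":-7.16}
    - {"grip":0,"x":0,"y":0,"z":6,"roll":-7.16}

```text
clock: 3.0
tcp_pos: [0.5325, -0.2724, 0.2013]
orientation: [0.0, -0.124, 0.992, 0.0]
wrist_force: [0.1, -0.8, -0.4]
finger_gap: 0.0853
grip_force: 0.0
```

Call:
servo_tool:
  increments:
    - {"grip":0,"x":0,"y":0,"z":6,"roll":-7.16}
    - {"grip":0,"x":0,"y":0,"z":6,"roll":-7.16}
    - {"grip":0,"x":0,"y":0,"z":6,"roll":-7.16}
    - {"grip":0,"x":0,"y":0,"z":6,"roll":-7.16}
    - {"grip":0,"x":0,"y":0,"z":6,"roll":-7.16}

```text
clock: 3.42
tcp_pos: [0.5326, -0.2724, 0.1713]
orientation: [0.0, -0.423, 0.906, 0.0]
wrist_force: [-0.1, -0.7, 0.7]
finger_gap: 0.0855
grip_force: 0.0
```

Call:
servo_tool:
  increments:
    - {"grip":0,"x":0,"y":0,"z":6,"roll":-7.16}
    - {"grip":0,"x":0,"y":0,"z":6,"roll":-7.16}
    - {"grip":0,"x":0,"y":0,"z":6,"roll":-7.16}
    - {"grip":0,"x":0,"y":0,"z":6,"roll":-7.16}
    - {"grip":0,"x":0,"y":0,"z":6,"roll":-7.16}

```text
clock: 3.83
tcp_pos: [0.5326, -0.2724, 0.1413]
orientation: [0.0, -0.681, 0.732, 0.0]
wrist_force: [-0.7, 0.6, -0.4]
finger_gap: 0.0855
grip_force: 0.0
```

Call:
servo_tool:
  increments:
    - {"grip":0,"x":0,"y":0,"z":6,"roll":-7.16}
    - {"grip":0,"x":0,"y":0,"z":6,"roll":-7.16}
    - {"grip":0,"x":0,"y":0,"z":6,"roll":-7.16}
    - {"grip":0,"x":0,"y":0,"z":6,"roll":-7.16}
    - {"grip":0,"x":0,"y":0,"z":6,"roll":-7.16}

```text
clock: 4.25
tcp_pos: [0.5326, -0.2724, 0.1113]
orientation: [-0.0, 0.873, -0.488, -0.0]
wrist_force: [0.3, 0.9, 0.6]
finger_gap: 0.0855
grip_force: 0.0
```

Call:
servo_tool:
  increments:
    - {"grip":0,"x":12,"y":8,"z":0,"roll":-2}
    - {"grip":0,"x":0,"y":0,"z":0,"roll":0}
    - {"grip":0,"x":0,"y":0,"z":0,"roll":0}
    - {"grip":0,"x":0,"y":0,"z":0,"roll":0}

```text
clock: 4.58
tcp_pos: [0.5319, -0.2878, 0.1116]
orientation: [-0.0, 0.879, -0.476, 0.0]
wrist_force: [0.6, -0.2, 0.5]
finger_gap: 0.0855
grip_force: 0.0
```

```bash
cat > stud.py <<'E'
from h import *
def stud(s,im,z,guess,r=30):
    p=proj("wrist",[*guess,z],s); yy,xx=np.mgrid[:480,:640]
    blk=((im.max(2)<70)&(np.hypot(xx-p[0],yy-p[1])<70)).astype(np.uint8)
    lab=((im.mean(2)>90)&(np.hypot(xx-p[0],yy-p[1])<r)).astype(np.uint8)
    n,l,st,c=cv2.connectedComponentsWithStats(lab)
    i=min(range(1,n),key=lambda i:np.hypot(*(c[i]-p))+(1e3 if st[i,4]<60 else 0)); return c[i],st[i]
E
python3 - <<'E'
from stud import *
s,im=shot("wrist","w3"); print(s["clock"],s["tcp_pos"],s["orientation"],s["joint_pos"].round(3)); np.save("s_w3.npy",s,allow_pickle=True)
q=s["orientation"]; print("phi",np.degrees(2*np.arctan2(q[2],q[1]))%360)
c,st=stud(s,im,.078,(.532,-.288)); print(c,st,plane("wrist",c,.078,s)*1000)
# pads mid at tool: where TCP projects
print("tcp px",proj("wrist",s["tcp_pos"],s))
E
```

```text
4.5833 [ 0.53185591 -0.28777311  0.11162732] [-2.24869184e-04  8.79294214e-01 -4.76278942e-01  6.78147445e-05] [-0.629  0.428 -0.085  1.058  0.    -2.778]
phi 303.1146892172253
[315.66460905 282.80864198] [303 271  26  24 486] [ 531.21635861 -287.61659231   78.        ]
tcp px [314.07975744 314.06995992]
```

View pics/w3.png

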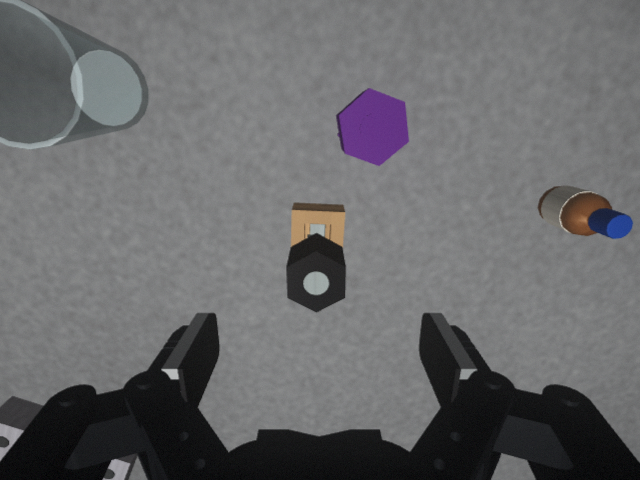

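The pads line up with the knob's flats and the block's axis is aligned too. The stud at (315.7,282.8) is centred between the fingers. Descending to grasp.

Call:
servo_tool:
  increments:
    - {"grip":0,"x":0,"y":0,"z":20,"roll":0}
    - {"grip":0,"x":0,"y":0,"z":20,"roll":0}
    - {"grip":0,"x":0,"y":0,"z":20,"roll":0}
    - {"grip":0,"x":0,"y":0,"z":10.5,"roll":0}
    - {"grip":0,"x":0,"y":0,"z":0,"roll":0}

```text
clock: 5.05
tcp_pos: [0.5299, -0.2874, 0.0383]
orientation: [-0.0, 0.879, -0.476, -0.002]
wrist_force: [-0.5, -0.2, -0.4]
finger_gap: 0.0855
grip_force: 0.0
```

Call:
servo_tool:
  increments:
    - {"grip":1,"x":0,"y":0,"z":0,"roll":0}
    - {"grip":1,"x":0,"y":0,"z":0,"roll":0}
    - {"grip":1,"x":0,"y":0,"z":0,"roll":0}
    - {"grip":1,"x":0,"y":0,"z":0,"roll":0}
    - {"grip":1,"x":0,"y":0,"z":0,"roll":0}
  grip_force: 60

```text
clock: 5.47
tcp_pos: [0.5324, -0.2896, 0.0421]
orientation: [-0.0, 0.879, -0.476, 0.001]
wrist_force: [-0.4, 0.7, 3.0]
finger_gap: 0.0315
grip_force: 62.7
```

Call:
servo_tool:
  increments:
    - {"grip":1,"x":0,"y":0,"z":0,"roll":0}
    - {"grip":1,"x":0,"y":0,"z":0,"roll":0}
    - {"grip":1,"x":0,"y":0,"z":0,"roll":0}
    - {"grip":1,"x":0,"y":0,"z":0,"roll":0}

```text
clock: 5.8
tcp_pos: [0.5324, -0.2896, 0.0419]
orientation: [-0.0, 0.879, -0.476, 0.001]
wrist_force: [0.2, 0.5, 6.6]
finger_gap: 0.0314
grip_force: 63.2
```

```bash
python3 - <<'E'
from stud import *
s,im=shot("wrist","w4"); print(s)
q=s["orientation"]; print("phi",np.degrees(2*np.arctan2(q[2],q[1]))%360)
c,st=stud(s,im,.078,(.532,-.288)); print(c,st,plane("wrist",c,.078,s)*1000)
E
```

```text
{'clock': 5.8, 'joint_pos': array([-6.30824428e-01,  4.87789745e-01, -1.76389892e-01,  9.04318512e-01,
        5.21575246e-04, -2.77936889e+00]), 'qvel': array([-0.00081149,  0.00082001,  0.00116445,  0.00142977,  0.00031255,
       -0.00168728]), 'tau': array([-7.11194314e-01, -5.00832760e+01,  2.38868111e+01, -9.92237736e-03,
       -3.84181766e-01, -6.40695129e-03]), 'tcp_pos': array([ 0.53240175, -0.28959462,  0.04188845]), 'orientation': array([-1.04579596e-04,  8.79243226e-01, -4.76371662e-01,  1.17366030e-03]), 'wrist_force': array([0.15214208, 0.47475319, 6.64186372]), 'ft_torque': array([ 0.18691463, -0.19820659, -0.01532511]), 'grip_force': 63.152722916565835, 'finger_gap': 0.031363035100011274}
phi 303.1025640394593
[319.34950495 371.63366337] [ 300  356   40   33 1010] [ 529.0347013  -288.80005247   78.        ]
```

Knob gripped, with a 31.4 mm gap. Lifting 60 mm and checking.

Call:
servo_tool:
  increments:
    - {"grip":1,"x":0,"y":0,"z":-10,"roll":0}
    - {"grip":1,"x":0,"y":0,"z":-20,"roll":0}
    - {"grip":1,"x":0,"y":0,"z":-20,"roll":0}
    - {"grip":1,"x":0,"y":0,"z":-10,"roll":0}
    - {"grip":1,"x":0,"y":0,"z":0,"roll":0}

```text
clock: 6.27
tcp_pos: [0.5327, -0.2903, 0.1035]
orientation: [0.0, 0.879, -0.476, 0.002]
wrist_force: [1.3, -1.0, -0.0]
finger_gap: 0.0314
grip_force: 62.5
```

Call:
servo_tool:
  increments:
    - {"grip":1,"x":0,"y":0,"z":0,"roll":0}
    - {"grip":1,"x":0,"y":0,"z":0,"roll":0}

```text
clock: 6.43
tcp_pos: [0.5307, -0.2887, 0.0996]
orientation: [-0.0, 0.879, -0.476, -0.001]
wrist_force: [-0.6, 0.5, -1.1]
finger_gap: 0.0312
grip_force: 62.5
```

```bash
python3 - <<'E'
from stud import *
s,im=shot("wrist","w5"); print(s["clock"],s["tcp_pos"],s["wrist_force"],s["ft_torque"],s["finger_gap"])
q=s["orientation"]; print("phi",np.degrees(2*np.arctan2(q[2],q[1]))%360)
cv2.imwrite("pics/w5c.png",cv2.resize(cv2.cvtColor(im,4)[290:440,220:420],(800,600),interpolation=2))
sd=env.read_camera("side"); cv2.imwrite("pics/sd5.png",cv2.cvtColor(sd,4))
print(proj("side",s["tcp_pos"]))
E
```

```text
6.4333 [ 0.53074093 -0.28873174  0.09964554] [-0.57276884  0.46104912 -1.13281796] [ 0.10786986 -0.00920364  0.01491313] 0.03124014167087657
phi 303.09393422585083
[360.22418152 291.59295843]
```

View pics/w5c.png

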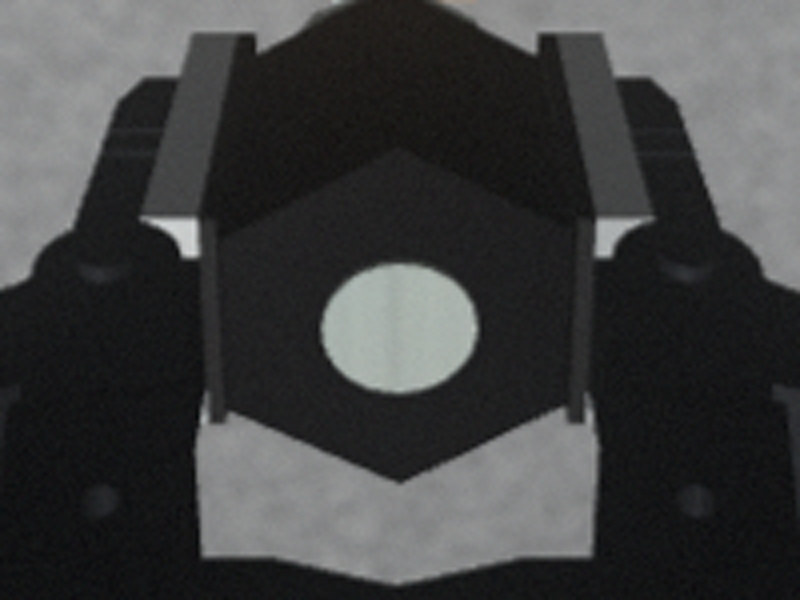

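The stud is centred between the pads at crop (400,328), and the knob sits square in the grip. Moving over slot_open, then rolling 23° to line the head up with the slot.

Call:
servo_tool:
  increments:
    - {"grip":1,"x":-24.9,"y":-26.6,"z":0,"roll":0}
    - {"grip":1,"x":-24.9,"y":-26.6,"z":0,"roll":0}
    - {"grip":1,"x":-24.9,"y":-26.6,"z":0,"roll":0}
    - {"grip":1,"x":-24.9,"y":-26.6,"z":0,"roll":0}
    - {"grip":1,"x":-24.9,"y":-26.6,"z":0,"roll":0}

```text
clock: 6.95
tcp_pos: [0.5743, -0.1106, 0.0997]
orientation: [0.0, 0.879, -0.477, -0.001]
wrist_force: [0.3, -0.5, -1.7]
finger_gap: 0.0314
grip_force: 62.4
```

Call:
servo_tool:
  increments:
    - {"grip":1,"x":-24.9,"y":-26.6,"z":0,"roll":0}
    - {"grip":1,"x":-24.9,"y":-26.6,"z":0,"roll":0}
    - {"grip":1,"x":-24.9,"y":-26.6,"z":0,"roll":0}
    - {"grip":1,"x":-24.9,"y":-26.6,"z":0,"roll":0}
    - {"grip":1,"x":0,"y":0,"z":0,"roll":6}

```text
clock: 7.37
tcp_pos: [0.6099, 0.0356, 0.0997]
orientation: [-0.001, 0.855, -0.519, -0.001]
wrist_force: [-0.0, -0.7, -1.7]
finger_gap: 0.0312
grip_force: 62.6
```

Call:
servo_tool:
  increments:
    - {"grip":1,"x":0,"y":0,"z":0,"roll":6}
    - {"grip":1,"x":0,"y":0,"z":0,"roll":6}
    - {"grip":1,"x":0,"y":0,"z":0,"roll":5.2}
    - {"grip":1,"x":0,"y":0,"z":0,"roll":0}
    - {"grip":1,"x":0,"y":0,"z":0,"roll":0}

```text
clock: 7.78
tcp_pos: [0.6091, 0.0294, 0.0998]
orientation: [0.0, 0.766, -0.642, -0.001]
wrist_force: [0.1, 0.1, -0.8]
finger_gap: 0.0312
grip_force: 62.6
```

Call:
servo_tool:
  increments:
    - {"grip":1,"x":0,"y":0,"z":0,"roll":0}
    - {"grip":1,"x":0,"y":0,"z":0,"roll":0}
    - {"grip":1,"x":0,"y":0,"z":0,"roll":0}

```text
clock: 8.03
tcp_pos: [0.6096, 0.0291, 0.1007]
orientation: [0.0, 0.766, -0.643, -0.0]
wrist_force: [0.7, -0.8, -0.9]
finger_gap: 0.0314
grip_force: 62.6
```

```bash
python3 - <<'E'
from stud import *
s,im=shot("wrist","w6"); print(s["clock"],s["tcp_pos"],s["wrist_force"]); np.save("s_w6.npy",s,allow_pickle=True)
for i in range(2):
    env.read_camera("side"); t=env.get_state(); print(t["clock"],t["tcp_pos"])
q=s["orientation"]; print("phi",np.degrees(2*np.arctan2(q[2],q[1]))%360, q)
E
```

```text
8.0333 [0.60956832 0.02911882 0.10065152] [ 0.68913672 -0.78787509 -0.86838232]
8.1333 [0.60965296 0.02913478 0.10076465]
8.1833 [0.60967358 0.02916882 0.10082966]
phi 279.9387936820227 [ 3.18220637e-05  7.65700999e-01 -6.43196678e-01 -1.12506349e-04]
```

View pics/w6.png

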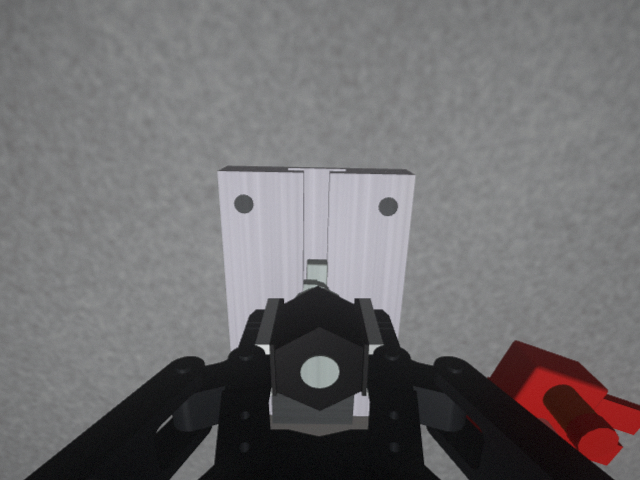

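The head is at (317,270), within half a millimetre of the slot's middle (columns 304–328) and parallel to it. Descending and watching the force.

Call:
servo_tool:
  increments:
    - {"grip":1,"x":0,"y":0,"z":12,"roll":0}
    - {"grip":1,"x":0,"y":0,"z":12,"roll":0}
    - {"grip":1,"x":0,"y":0,"z":10,"roll":0}
    - {"grip":1,"x":0,"y":0,"z":0,"roll":0}
    - {"grip":1,"x":0,"y":0,"z":0,"roll":0}

```text
clock: 8.6
tcp_pos: [0.609, 0.0293, 0.0661]
orientation: [0.0, 0.765, -0.643, -0.001]
wrist_force: [-0.1, 0.2, 0.2]
finger_gap: 0.0317
grip_force: 62.4
```

Call:
servo_tool:
  increments:
    - {"grip":1,"x":0,"y":0,"z":3,"roll":0}
    - {"grip":1,"x":0,"y":0,"z":3,"roll":0}
    - {"grip":1,"x":0,"y":0,"z":3,"roll":0}
    - {"grip":1,"x":0,"y":0,"z":3,"roll":0}
    - {"grip":1,"x":0,"y":0,"z":0,"roll":0}

```text
clock: 9.02
tcp_pos: [0.6093, 0.0293, 0.0542]
orientation: [0.0, 0.765, -0.644, -0.0]
wrist_force: [-0.4, -0.1, -1.4]
finger_gap: 0.0313
grip_force: 62.4
```

Call:
servo_tool:
  increments:
    - {"grip":1,"x":0,"y":0,"z":2,"roll":0}
    - {"grip":1,"x":0,"y":0,"z":2,"roll":0}
    - {"grip":1,"x":0,"y":0,"z":2,"roll":0}
    - {"grip":1,"x":0,"y":0,"z":0,"roll":0}
    - {"grip":1,"x":0,"y":0,"z":0,"roll":0}

```text
clock: 9.43
tcp_pos: [0.6098, 0.0293, 0.0487]
orientation: [-0.0, 0.765, -0.643, 0.0]
wrist_force: [0.5, -0.7, -2.0]
finger_gap: 0.0314
grip_force: 62.5
```

Call:
servo_tool:
  increments:
    - {"grip":1,"x":0,"y":0,"z":2,"roll":0}
    - {"grip":1,"x":0,"y":0,"z":2,"roll":0}
    - {"grip":1,"x":0,"y":0,"z":1,"roll":0}
    - {"grip":1,"x":0,"y":0,"z":0,"roll":0}
    - {"grip":1,"x":0,"y":0,"z":0,"roll":0}

```text
clock: 9.85
tcp_pos: [0.6098, 0.0293, 0.0437]
orientation: [-0.0, 0.765, -0.643, 0.0]
wrist_force: [1.2, 0.1, -1.2]
finger_gap: 0.0311
grip_force: 62.5
```

Call:
servo_tool:
  increments:
    - {"grip":1,"x":0,"y":0,"z":1,"roll":0}
    - {"grip":1,"x":0,"y":0,"z":0.5,"roll":0}
    - {"grip":1,"x":0,"y":0,"z":0,"roll":0}
    - {"grip":1,"x":0,"y":0,"z":0,"roll":0}

```text
clock: 10.18
tcp_pos: [0.6098, 0.0293, 0.0423]
orientation: [-0.0, 0.765, -0.643, 0.0]
wrist_force: [0.6, 0.4, -0.4]
finger_gap: 0.0314
grip_force: 62.5
```

Call:
servo_tool:
  increments:
    - {"grip":1,"x":0,"y":0,"z":0.7,"roll":0}
    - {"grip":1,"x":0,"y":0,"z":0,"roll":0}
    - {"grip":1,"x":0,"y":0,"z":0,"roll":0}

```text
clock: 10.43
tcp_pos: [0.6098, 0.0293, 0.042]
orientation: [-0.0, 0.765, -0.643, 0.0]
wrist_force: [-0.1, 0.4, 2.4]
finger_gap: 0.0316
grip_force: 62.8
```

Call:
servo_tool:
  increments:
    - {"grip":1,"x":0,"y":0,"z":0.5,"roll":0}
    - {"grip":1,"x":0,"y":0,"z":0,"roll":0}
    - {"grip":1,"x":0,"y":0,"z":0,"roll":0}

```text
clock: 10.68
tcp_pos: [0.6099, 0.0293, 0.0419]
orientation: [-0.0, 0.765, -0.643, 0.0]
wrist_force: [-0.5, 0.1, 5.4]
finger_gap: 0.0313
grip_force: 63.0
```

The bolt is down on the floor at 5 N. Sliding along the slot: 70 mm to start with, out of about 83.

Call:
servo_tool:
  increments:
    - {"grip":1,"x":-5,"y":-0.1,"z":-0.2,"roll":0}
    - {"grip":1,"x":-8,"y":-0.15,"z":0,"roll":0}
    - {"grip":1,"x":-8,"y":-0.15,"z":0,"roll":0}
    - {"grip":1,"x":-8,"y":-0.15,"z":0,"roll":0}
    - {"grip":1,"x":-8,"y":-0.15,"z":0,"roll":0}

```text
clock: 11.1
tcp_pos: [0.6046, 0.066, 0.0419]
orientation: [-0.0, 0.765, -0.644, 0.001]
wrist_force: [0.4, -5.2, 5.7]
finger_gap: 0.0311
grip_force: 63.1
```

Call:
servo_tool:
  increments:
    - {"grip":1,"x":-5,"y":-0.1,"z":0,"roll":0}
    - {"grip":1,"x":-3,"y":-0.05,"z":0,"roll":0}
    - {"grip":1,"x":0,"y":0,"z":0,"roll":0}
    - {"grip":1,"x":0,"y":0,"z":0,"roll":0}

```text
clock: 11.43
tcp_pos: [0.6032, 0.0746, 0.0419]
orientation: [-0.0, 0.766, -0.643, 0.001]
wrist_force: [0.0, -2.0, 6.9]
finger_gap: 0.0312
grip_force: 63.1
```

Call:
servo_tool:
  increments:
    - {"grip":1,"x":-5,"y":-0.1,"z":0,"roll":0}
    - {"grip":1,"x":-8,"y":-0.15,"z":0,"roll":0}
    - {"grip":1,"x":-7,"y":-0.1,"z":0,"roll":0}
    - {"grip":1,"x":-5,"y":-0.1,"z":0,"roll":0}
    - {"grip":1,"x":0,"y":0,"z":0,"roll":0}

```text
clock: 11.85
tcp_pos: [0.5993, 0.0996, 0.0419]
orientation: [-0.0, 0.766, -0.643, 0.001]
wrist_force: [1.1, -2.4, 5.5]
finger_gap: 0.0316
grip_force: 63.1
```

Call:
servo_tool:
  increments:
    - {"grip":1,"x":0,"y":0,"z":0,"roll":0}
    - {"grip":1,"x":0,"y":0,"z":0,"roll":0}

```text
clock: 12.02
tcp_pos: [0.5993, 0.0995, 0.0419]
orientation: [-0.001, 0.766, -0.643, 0.0]
wrist_force: [0.3, -1.9, 5.4]
finger_gap: 0.0311
grip_force: 63.2
```

Call:
servo_tool:
  increments:
    - {"grip":1,"x":-3,"y":-0.05,"z":-0.3,"roll":0}
    - {"grip":1,"x":-3,"y":-0.05,"z":0,"roll":0}
    - {"grip":1,"x":-2.5,"y":-0.05,"z":0,"roll":0}
    - {"grip":1,"x":0,"y":0,"z":0,"roll":0}
    - {"grip":1,"x":0,"y":0,"z":0,"roll":0}

```text
clock: 12.43
tcp_pos: [0.5978, 0.1074, 0.0419]
orientation: [-0.0, 0.766, -0.643, 0.0]
wrist_force: [0.9, -3.1, 5.3]
finger_gap: 0.031
grip_force: 63.1
```

Call:
servo_tool:
  increments:
    - {"grip":1,"x":-0.7,"y":0,"z":0,"roll":0}
    - {"grip":1,"x":-0.7,"y":0,"z":0,"roll":0}
    - {"grip":1,"x":0,"y":0,"z":0,"roll":0}

```text
clock: 12.68
tcp_pos: [0.5976, 0.1084, 0.0419]
orientation: [0.0, 0.766, -0.643, 0.001]
wrist_force: [0.9, -4.4, 5.4]
finger_gap: 0.0314
grip_force: 63.2
```

```bash
python3 - <<'E'
from stud import *
s,im=shot("wrist","w7"); print(s["clock"],s["tcp_pos"],s["wrist_force"]); np.save("s_w7.npy",s,allow_pickle=True)
sd=env.read_camera("side"); p=proj("side",[.597,.112,.05]).astype(int); print(p)
c=cv2.cvtColor(sd,4); o=np.zeros((600,800,3),np.uint8)
o[:300,:400]=cv2.resize(c[p[1]-45:p[1]+45,p[0]-60:p[0]+60],(400,300),interpolation=2)
o[:300,400:]=cv2.resize(cv2.cvtColor(im,4),(400,300)); 
t=env.read_camera("top"); q=proj("top",[.597,.112,.04]).astype(int); o[300:,:400]=cv2.resize(cv2.cvtColor(t,4)[q[1]-45:q[1]+45,q[0]-60:q[0]+60],(400,300),interpolation=2)
cv2.imwrite("pics/c7.png",o)
E
```

```text
12.6833 [0.59759611 0.10838779 0.0419183 ] [ 0.94194219 -4.38636785  5.35973349]
[268 167]
```

View pics/c7.png

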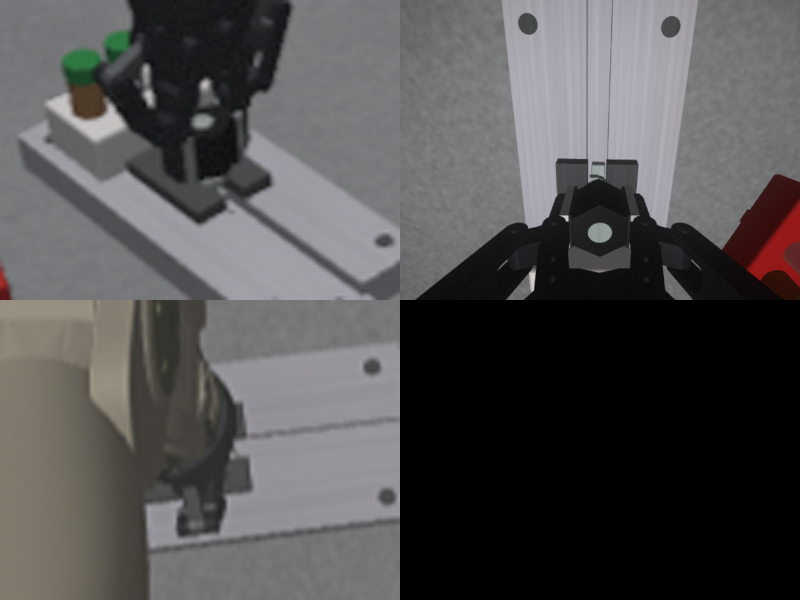

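The views show the bolt deep in the notch with the foot tip visible at wrist pixels of about (555–637,160) in the panel, and the holder still in place. I'll measure the tip-to-axis distance; it should be 27 mm when home.

```bash
cat > tip.py <<'E'
from stud import *
import sys
yaw=98.86; u=np.array([np.cos(np.radians(yaw)),np.sin(np.radians(yaw))]); v=np.array([-u[1],u[0]]); A,B=16.275,-609.78
def tip(s,g):
    r=[]
    for b in(-12,-9,14,17):
        ts=np.arange(-40,-10,.25); vals=[]
        for t in ts:
            q=proj("wrist",[*((u*(A+t)+v*(B+b))/1000),.036],s); vals.append(cv2.remap(g,np.float32([[q[0]]]),np.float32([[q[1]]]),1)[0,0])
        vals=np.array(vals); i=np.nonzero((vals[:-1]>=112)&(vals[1:]<112))[0]
        r.append(round(float(ts[i[0]]),2) if len(i) else None)
    a=np.array(s["tcp_pos"])[:2]*1000
    return r, "tcp a",round(float(a@u-A),2),"b",round(float(a@v-B),2)
def studa(s,im,z=.078):
    yy,xx=np.mgrid[:480,:640]; m=((im.mean(2)>100)&(abs(xx-320)<24)&(abs(yy-372)<20)).astype(np.uint8)
    n,l,st,c=cv2.connectedComponentsWithStats(m); i=1+np.argmax(st[1:,4]); p=plane("wrist",c[i],z,s)[:2]*1000
    return c[i].round(1),st[i][2:],"stud a",round(float(p@u-A),2),"b",round(float(p@v-B),2)
E
python3 - <<'E'
from tip import *
s=np.load("s_w7.npy",allow_pickle=True).item(); im=cv2.imread("pics/w7.png")
print(tip(s,im.mean(2).astype(np.float32)),studa(s,im))
E
```

```text
([-29.25, -29.25, -29.25, -29.25], 'tcp a', -1.22, 'b', 2.62) (array([319.4, 372. ]), array([ 38,  31, 957], dtype=int32), 'stud a', 0.53, 'b', 4.91)
```

```bash
python3 - <<'E'
from tip import *
def scan(n,s,g,b,z,t0,t1,th,fall):
    ts=np.arange(t0,t1,.25); vals=[]
    for t in ts:
        q=proj(n,[*((u*(A+t)+v*(B+b))/1000),z],s); vals.append(cv2.remap(g,np.float32([[q[0]]]),np.float32([[q[1]]]),1)[0,0])
    vals=np.array(vals); i=np.nonzero((vals[:-1]>=th)&(vals[1:]<th) if fall else (vals[:-1]<th)&(vals[1:]>=th))[0]
    return round(float(ts[i[0]]),2) if len(i) else None
g=lambda f:cv2.imread(f"pics/{f}.png").mean(2).astype(np.float32)
for f in("w1","w6","w7"):
    s=np.load(f"s_{f}.npy",allow_pickle=True).item(); G=g(f)
    print(f,"end",[scan("wrist",s,G,b,.026,-160,-115,(140 if f=="w1" else 150),False) for b in(-40,-25,-15,20,30,45)],"tip",[scan("wrist",s,G,b,.036,-45,-10,112,True) for b in(-12,-9,14,17)])
G=g("top"); print("top end",[scan("top",None,G,b,.026,-160,-115,140,False) for b in(-40,-25,20,45)],"tip",[scan("top",None,G,b,.036,-45,-10,112,True) for b in(-14,-9,14,17)])
E
```

```text
w1 end [-132.5, -132.5, -132.5, -132.25, -132.25, -132.25] tip [-21.75, -21.75, -21.75, -21.75]
w6 end [-135.5, -135.75, -135.75, -135.5, -135.5, -135.75] tip [None, None, None, None]
w7 end [-128.75, -129.0, -129.25, -130.0, -130.25, -130.5] tip [-29.25, -29.25, -29.25, -29.25]
top end [-134.75, -135.0, -135.0, -136.0] tip [-28.5, -28.25, -28.0, -27.75]
```

```bash
python3 - <<'E'
from h import *
for i in range(3):
    c=env.get_calibration("wrist"); print(c["tool_from_camera"].round(4).tolist(),c["cx"],c["cy"],c["vertical_fov"])
E
python3 - <<'E'
import numpy as np
for f in("w1","w6","w7"):
    s=np.load(f"s_{f}.npy",allow_pickle=True).item(); print(f,s["clock"],s["tcp_pos"],s["orientation"])
E
```

```text
[[0.0006, -0.9443, -0.3292, 0.0857], [1.0, 0.0003, 0.001, 0.0019], [-0.0008, -0.3292, 0.9443, -0.1429], [0.0, 0.0, 0.0, 1.0]] 318.8013139193827 241.74272978114905 67.9775269146126
[[0.0006, -0.9443, -0.3292, 0.0857], [1.0, 0.0003, 0.001, 0.0019], [-0.0008, -0.3292, 0.9443, -0.1429], [0.0, 0.0, 0.0, 1.0]] 318.8013139193827 241.74272978114905 67.9775269146126
[[0.0006, -0.9443, -0.3292, 0.0857], [1.0, 0.0003, 0.001, 0.0019], [-0.0008, -0.3292, 0.9443, -0.1429], [0.0, 0.0, 0.0, 1.0]] 318.8013139193827 241.74272978114905 67.9775269146126
w1 1.4 [0.57397483 0.1103377  0.23023941] [ 1.06807961e-03  1.94884988e-01  9.80825212e-01 -7.77188923e-04]
w6 8.0333 [0.60956832 0.02911882 0.10065152] [ 3.18220637e-05  7.65700999e-01 -6.43196678e-01 -1.12506349e-04]
w7 12.6833 [0.59759611 0.10838779 0.0419183 ] [ 4.57080670e-05  7.65517641e-01 -6.43414657e-01  5.64576675e-04]
```

The calibration is re-drawn with about 2 mm of noise, so I'll finish by feel. First I'll take off most of the downward press so friction doesn't mask the contact.

Call:
servo_tool:
  increments:
    - {"grip":1,"x":0,"y":0,"z":-0.5,"roll":0}
    - {"grip":1,"x":0,"y":0,"z":0,"roll":0}
    - {"grip":1,"x":0,"y":0,"z":0,"roll":0}

```text
clock: 13.08
tcp_pos: [0.5974, 0.1087, 0.0421]
orientation: [-0.0, 0.766, -0.643, -0.0]
wrist_force: [1.1, -3.2, 4.0]
finger_gap: 0.0312
grip_force: 62.9
```

Call:
servo_tool:
  increments:
    - {"grip":1,"x":-0.4,"y":0,"z":0,"roll":0}
    - {"grip":1,"x":0,"y":0,"z":0,"roll":0}
    - {"grip":1,"x":0,"y":0,"z":0,"roll":0}

```text
clock: 13.33
tcp_pos: [0.5974, 0.1087, 0.0421]
orientation: [-0.0, 0.765, -0.643, 0.0]
wrist_force: [1.8, -2.0, 2.9]
finger_gap: 0.0314
grip_force: 63.0
```

Call:
servo_tool:
  increments:
    - {"grip":1,"x":-0.5,"y":0,"z":0,"roll":0}
    - {"grip":1,"x":0,"y":0,"z":0,"roll":0}
    - {"grip":1,"x":0,"y":0,"z":0,"roll":0}

```text
clock: 13.58
tcp_pos: [0.5973, 0.1091, 0.0421]
orientation: [-0.0, 0.765, -0.644, 0.0]
wrist_force: [2.3, -2.5, 2.8]
finger_gap: 0.0317
grip_force: 63.0
```

Call:
servo_tool:
  increments:
    - {"grip":1,"x":-0.5,"y":0,"z":0,"roll":0}
    - {"grip":1,"x":0,"y":0,"z":0,"roll":0}
    - {"grip":1,"x":0,"y":0,"z":0,"roll":0}

```text
clock: 13.83
tcp_pos: [0.5973, 0.1096, 0.0421]
orientation: [-0.0, 0.765, -0.644, 0.0]
wrist_force: [2.2, -2.8, 2.4]
finger_gap: 0.0313
grip_force: 63.0
```

Call:
servo_tool:
  increments:
    - {"grip":1,"x":-0.5,"y":-0.3,"z":0,"roll":0}
    - {"grip":1,"x":0,"y":0,"z":0,"roll":0}
    - {"grip":1,"x":0,"y":0,"z":0,"roll":0}

```text
clock: 14.08
tcp_pos: [0.5972, 0.1102, 0.0421]
orientation: [0.0, 0.765, -0.643, -0.0]
wrist_force: [1.7, -3.3, 3.2]
finger_gap: 0.0312
grip_force: 63.0
```

Call:
servo_tool:
  increments:
    - {"grip":1,"x":-0.5,"y":0,"z":0,"roll":0}
    - {"grip":1,"x":0,"y":0,"z":0,"roll":0}
    - {"grip":1,"x":0,"y":0,"z":0,"roll":0}

```text
clock: 14.33
tcp_pos: [0.5971, 0.1106, 0.0421]
orientation: [0.0, 0.765, -0.643, -0.0]
wrist_force: [1.7, -3.7, 3.2]
finger_gap: 0.0311
grip_force: 62.9
```

Call:
servo_tool:
  increments:
    - {"grip":1,"x":-0.4,"y":0,"z":0,"roll":0}
    - {"grip":1,"x":0,"y":0,"z":0,"roll":0}
    - {"grip":1,"x":0,"y":0,"z":0,"roll":0}

```text
clock: 14.58
tcp_pos: [0.5971, 0.1107, 0.0421]
orientation: [0.0, 0.765, -0.644, 0.0]
wrist_force: [1.1, -4.6, 3.1]
finger_gap: 0.0311
grip_force: 63.0
```

Call:
servo_tool:
  increments:
    - {"grip":1,"x":-0.3,"y":0,"z":0,"roll":0}
    - {"grip":1,"x":0,"y":0,"z":0,"roll":0}
    - {"grip":1,"x":0,"y":0,"z":0,"roll":0}

```text
clock: 14.83
tcp_pos: [0.5971, 0.1107, 0.0421]
orientation: [0.0, 0.765, -0.644, 0.0]
wrist_force: [1.1, -4.9, 2.8]
finger_gap: 0.0313
grip_force: 63.0
```

```bash
python3 - <<'E'
from tip import *
s,im=shot("wrist","w8"); print(s["clock"],s["tcp_pos"],s["wrist_force"],s["joint_pos"][5])
G=cv2.cvtColor(im,4).mean(2).astype(np.float32)
def scan(b,z,t0,t1,s,G):
    ts=np.arange(t0,t1,.25); vals=[]
    for t in ts:
        q=proj("wrist",[*((u*(A+t)+v*(B+b))/1000),z],s); vals.append(cv2.remap(G,np.float32([[q[0]]]),np.float32([[q[1]]]),1)[0,0])
    vals=np.array(vals); i=np.nonzero((vals[:-1]>=112)&(vals[1:]<112))[0]
    return round(float(ts[i[0]]),2) if len(i) else None
print([scan(b,.026,-45,-10,s,G) for b in(-12,-9,14,17)],studa(s,im))
s7=np.load("s_w7.npy",allow_pickle=True).item(); i7=cv2.imread("pics/w7.png"); G7=i7.mean(2).astype(np.float32)
print("w7",[scan(b,.026,-45,-10,s7,G7) for b in(-12,-9,14,17)],studa(s7,i7))
E
```

```text
14.8333 [0.59711206 0.11069954 0.04209265] [ 1.14048551 -4.8519719   2.80685029] -1.6912560193538422
[-25.5, -25.5, -25.5, -25.5] (array([319.5, 371.9]), array([ 39,  31, 957], dtype=int32), 'stud a', 3.01, 'b', 5.01)
w7 [-25.25, -25.5, -25.25, -25.25] (array([319.4, 372. ]), array([ 38,  31, 957], dtype=int32), 'stud a', 0.52, 'b', 4.91)
```

The tip hasn't moved (−25.5, against −25.3 before) and the TCP has stopped advancing, with contact at about 2 N over friction. The stem is home and the holder is undisturbed. I'll ease off slightly and begin the clockwise quarter turn, compensating for the roughly 1 mm grip eccentricity.

Call:
servo_tool:
  increments:
    - {"grip":1,"x":0.2,"y":0,"z":0,"roll":0}
    - {"grip":1,"x":0,"y":0.1,"z":0,"roll":6}
    - {"grip":1,"x":0,"y":0.1,"z":0,"roll":6}
    - {"grip":1,"x":0,"y":0.1,"z":0,"roll":6}
    - {"grip":1,"x":0,"y":0,"z":0,"roll":0}

```text
clock: 15.3
tcp_pos: [0.5966, 0.111, 0.0421]
orientation: [-0.0, -0.654, 0.756, 0.0]
wrist_force: [2.1, -4.5, 2.9]
finger_gap: 0.0317
grip_force: 63.1
```

Call:
servo_tool:
  increments:
    - {"grip":1,"x":0,"y":0.1,"z":0,"roll":6}
    - {"grip":1,"x":0,"y":0.1,"z":0,"roll":6}
    - {"grip":1,"x":0,"y":0.1,"z":0,"roll":6}
    - {"grip":1,"x":0,"y":0,"z":0,"roll":0}

```text
clock: 15.63
tcp_pos: [0.5962, 0.1113, 0.042]
orientation: [-0.0, -0.529, 0.848, 0.0]
wrist_force: [0.4, -2.9, 3.2]
finger_gap: 0.0314
grip_force: 63.1
```

```bash
cat > st.py <<'E'
from tip import *
s=env.get_state(); q=s["orientation"]; p=np.array(s["tcp_pos"])[:2]*1000; f=s["wrist_force"]
print("t",s["clock"],"phi",round(float(np.degrees(2*np.arctan2(q[2],q[1]))%360),2),"a",round(float(p@u-A),2),"b",round(float(p@v-B),2),"z",round(s["tcp_pos"][2]*1e3,2),"Fa",round(float(f[:2]@u),1),"Fb",round(float(f[:2]@v),1),"Fz",round(float(f[2]),1),"T",np.round(s["ft_torque"],3),"q6",round(s["joint_pos"][5],2))
E
python3 st.py
```

```text
t 15.6333 phi 243.92 a 1.91 b 3.52 z 42.05 Fa -3.0 Fb 0.1 Fz 3.2 T [-0.725 -0.161 -0.036] q6 -1.06
```

Call:
servo_tool:
  increments:
    - {"grip":1,"x":0,"y":0.1,"z":0,"roll":6}
    - {"grip":1,"x":0,"y":0.1,"z":0,"roll":6}
    - {"grip":1,"x":0,"y":0.1,"z":0,"roll":6}
    - {"grip":1,"x":0,"y":0.1,"z":0,"roll":6}
    - {"grip":1,"x":0,"y":0,"z":0,"roll":0}

```text
clock: 16.05
tcp_pos: [0.596, 0.112, 0.0421]
orientation: [0.0, -0.342, 0.94, 0.001]
wrist_force: [1.0, -1.7, 2.9]
finger_gap: 0.0312
grip_force: 63.0
```

Call:
servo_tool:
  increments:
    - {"grip":1,"x":0,"y":0.1,"z":0,"roll":6}
    - {"grip":1,"x":0,"y":0.1,"z":0,"roll":6}
    - {"grip":1,"x":0,"y":0.1,"z":0,"roll":6}
    - {"grip":1,"x":0,"y":0,"z":0,"roll":0}
    - {"grip":1,"x":0,"y":0,"z":0,"roll":0}

```text
clock: 16.47
tcp_pos: [0.5963, 0.1122, 0.0421]
orientation: [0.0, -0.194, 0.981, 0.001]
wrist_force: [3.2, -0.9, 1.9]
finger_gap: 0.0313
grip_force: 62.9
```

```bash
python3 st.py
```

```text
t 16.4667 phi 202.32 a 2.78 b 3.26 z 42.12 Fa -1.4 Fb -3.0 Fz 1.9 T [-0.097 -0.419  0.034] q6 -0.34
```

Call:
servo_tool:
  increments:
    - {"grip":1,"x":-0.3,"y":0.1,"z":0,"roll":6}
    - {"grip":1,"x":0,"y":0.1,"z":0,"roll":6}
    - {"grip":1,"x":0,"y":0,"z":0,"roll":0}
    - {"grip":1,"x":0,"y":0,"z":0,"roll":0}

```text
clock: 16.8
tcp_pos: [0.5969, 0.112, 0.0422]
orientation: [0.001, -0.089, 0.996, 0.0]
wrist_force: [3.5, -2.3, 1.1]
finger_gap: 0.0314
grip_force: 62.9
```

```bash
python3 st.py
```

```text
t 16.8 phi 190.26 a 2.45 b 2.73 z 42.21 Fa -2.8 Fb -3.1 Fz 1.1 T [-0.416 -0.899  0.042] q6 -0.13
```

Call:
servo_tool:
  increments:
    - {"grip":1,"x":0,"y":0.1,"z":0,"roll":6}
    - {"grip":1,"x":0,"y":0.1,"z":0,"roll":6}
    - {"grip":1,"x":0,"y":0,"z":0,"roll":0}
    - {"grip":1,"x":0,"y":0,"z":0,"roll":0}

```text
clock: 17.13
tcp_pos: [0.5973, 0.1119, 0.042]
orientation: [0.001, 0.016, 1.0, -0.0]
wrist_force: [4.9, -2.2, -0.5]
finger_gap: 0.0312
grip_force: 62.6
```

```bash
python3 st.py
```

```text
t 17.1333 phi 178.2 a 2.33 b 2.34 z 41.99 Fa -2.9 Fb -4.5 Fz -0.5 T [-0.567 -1.271  0.062] q6 0.08
```

The bolt is at its stop and the thread has started to run (Fz fell). From here I'll follow it down at about 0.3 mm per 6° with a light press.

Call:
servo_tool:
  increments:
    - {"grip":1,"x":-0.4,"y":0,"z":0.6,"roll":6}
    - {"grip":1,"x":0,"y":0.05,"z":0.3,"roll":6}
    - {"grip":1,"x":0,"y":0,"z":0,"roll":0}
    - {"grip":1,"x":0,"y":0,"z":0,"roll":0}

```text
clock: 17.47
tcp_pos: [0.5977, 0.1122, 0.0413]
orientation: [0.001, 0.12, 0.993, 0.0]
wrist_force: [4.5, -2.1, -0.6]
finger_gap: 0.0312
grip_force: 62.5
```

```bash
python3 st.py
```

```text
t 17.4667 phi 166.2 a 2.54 b 1.91 z 41.25 Fa -2.8 Fb -4.2 Fz -0.6 T [-0.439 -1.152  0.038] q6 0.29
```

Call:
servo_tool:
  increments:
    - {"grip":1,"x":-0.1,"y":0,"z":0.4,"roll":6}
    - {"grip":1,"x":0,"y":0.05,"z":0.3,"roll":6}
    - {"grip":1,"x":0,"y":0,"z":0,"roll":0}
    - {"grip":1,"x":0,"y":0,"z":0,"roll":0}

```text
clock: 17.8
tcp_pos: [0.598, 0.1124, 0.0406]
orientation: [0.001, 0.223, 0.975, 0.001]
wrist_force: [5.0, -1.3, 0.7]
finger_gap: 0.0313
grip_force: 62.2
```

```bash
python3 st.py
```

```text
t 17.8 phi 154.21 a 2.7 b 1.59 z 40.59 Fa -2.0 Fb -4.7 Fz 0.7 T [-0.328 -1.228  0.053] q6 0.5
```

Call:
servo_tool:
  increments:
    - {"grip":1,"x":-0.4,"y":0.2,"z":0.5,"roll":6}
    - {"grip":1,"x":-0.1,"y":0,"z":0.3,"roll":6}
    - {"grip":1,"x":0,"y":0,"z":0,"roll":0}
    - {"grip":1,"x":0,"y":0,"z":0,"roll":0}

```text
clock: 18.13
tcp_pos: [0.5986, 0.1125, 0.0402]
orientation: [0.001, 0.323, 0.946, 0.001]
wrist_force: [4.9, -0.2, 1.4]
finger_gap: 0.0314
grip_force: 61.9
```

```bash
python3 st.py
```

```text
t 18.1333 phi 142.29 a 2.69 b 1.02 z 40.18 Fa -0.9 Fb -4.8 Fz 1.4 T [-1.240e-01 -1.262e+00 -1.000e-03] q6 0.71
```

Call:
servo_tool:
  increments:
    - {"grip":1,"x":-0.1,"y":0.1,"z":0.3,"roll":6}
    - {"grip":1,"x":-0.1,"y":0.1,"z":0,"roll":0}
    - {"grip":1,"x":0,"y":0,"z":0,"roll":0}

```text
clock: 18.38
tcp_pos: [0.5987, 0.1126, 0.0401]
orientation: [0.001, 0.372, 0.928, 0.001]
wrist_force: [5.7, 0.2, 3.2]
finger_gap: 0.031
grip_force: 61.8
```

```bash
python3 st.py
```

```text
t 18.3833 phi 136.27 a 2.72 b 0.86 z 40.09 Fa -0.6 Fb -5.6 Fz 3.2 T [ 0.074 -1.267 -0.023] q6 0.82
```

The washer reached the foot at z≈40.1, a 2.0 mm drop as expected. The head should meet the lips near φ≈105. I'll hold height, relieve the side load, and keep turning.

Call:
servo_tool:
  increments:
    - {"grip":1,"x":-0.4,"y":0.6,"z":0,"roll":3}
    - {"grip":1,"x":-0.2,"y":0.2,"z":0,"roll":3}
    - {"grip":1,"x":0,"y":0,"z":0,"roll":6}
    - {"grip":1,"x":0,"y":0,"z":0,"roll":0}
    - {"grip":1,"x":0,"y":0,"z":0,"roll":0}

```text
clock: 18.8
tcp_pos: [0.5992, 0.1126, 0.0401]
orientation: [0.0, 0.468, 0.884, 0.001]
wrist_force: [3.8, 0.3, 4.5]
finger_gap: 0.0314
grip_force: 61.8
```

```bash
python3 st.py
```

```text
t 18.8 phi 124.24 a 2.72 b 0.38 z 40.09 Fa -0.3 Fb -3.8 Fz 4.5 T [-0.028 -0.971  0.001] q6 1.03
```

Call:
servo_tool:
  increments:
    - {"grip":1,"x":-0.3,"y":0.5,"z":0,"roll":6}
    - {"grip":1,"x":0,"y":0.2,"z":0,"roll":6}
    - {"grip":1,"x":0,"y":0,"z":0,"roll":0}
    - {"grip":1,"x":0,"y":0,"z":0,"roll":0}

```text
clock: 19.13
tcp_pos: [0.5997, 0.1127, 0.0401]
orientation: [0.0, 0.558, 0.83, 0.0]
wrist_force: [2.7, -0.5, 6.1]
finger_gap: 0.031
grip_force: 61.9
```

```bash
python3 st.py
```

```text
t 19.1333 phi 112.23 a 2.69 b -0.08 z 40.06 Fa -0.9 Fb -2.6 Fz 6.1 T [-0.066 -0.862  0.009] q6 1.24
```

Call:
servo_tool:
  increments:
    - {"grip":1,"x":0,"y":0.2,"z":0,"roll":3}
    - {"grip":1,"x":0,"y":0,"z":0,"roll":3}
    - {"grip":1,"x":0,"y":0,"z":0,"roll":0}
    - {"grip":1,"x":0,"y":0,"z":0,"roll":0}

```text
clock: 19.47
tcp_pos: [0.5998, 0.1127, 0.04]
orientation: [0.0, 0.6, 0.8, 0.0]
wrist_force: [2.2, -0.1, 6.4]
finger_gap: 0.0313
grip_force: 61.8
```

```bash
python3 st.py
```

```text
t 19.4667 phi 106.24 a 2.65 b -0.24 z 40.04 Fa -0.4 Fb -2.1 Fz 6.4 T [-0.141 -0.879  0.003] q6 1.34
```

```bash
echo 'print("tau",np.round(s["tau"],3),"gap",s["finger_gap"])' >> st.py; python3 st.py
```

```text
t 19.4667 phi 106.24 a 2.65 b -0.24 z 40.04 Fa -0.4 Fb -2.1 Fz 6.4 T [-0.141 -0.879  0.003] q6 1.34
tau [  0.954 -49.868  21.783   1.575   0.283   0.051] gap 0.031311884193814525
```

Call:
servo_tool:
  increments:
    - {"grip":1,"x":0,"y":0,"z":-0.2,"roll":3}
    - {"grip":1,"x":0,"y":0,"z":0,"roll":3}
    - {"grip":1,"x":0,"y":0,"z":0,"roll":0}
    - {"grip":1,"x":0,"y":0,"z":0,"roll":0}

```text
clock: 19.8
tcp_pos: [0.6, 0.1126, 0.04]
orientation: [0.0, 0.642, 0.767, 0.0]
wrist_force: [3.8, -0.6, 4.4]
finger_gap: 0.0315
grip_force: 61.4
```

```bash
python3 st.py
```

```text
t 19.8 phi 100.17 a 2.55 b -0.39 z 40.0 Fa -1.1 Fb -3.7 Fz 4.4 T [-0.098 -1.175  0.048] q6 1.45
tau [  1.007 -50.194  21.426   2.061   0.297   0.067] gap 0.03145333144629776
```

Call:
servo_tool:
  increments:
    - {"grip":1,"x":0,"y":0,"z":0,"roll":3}
    - {"grip":1,"x":0,"y":0,"z":0,"roll":3}
    - {"grip":1,"x":0,"y":0,"z":0,"roll":0}
    - {"grip":1,"x":0,"y":0,"z":0,"roll":0}

```text
clock: 20.13
tcp_pos: [0.6001, 0.1125, 0.04]
orientation: [0.0, 0.681, 0.732, 0.0]
wrist_force: [5.0, -1.8, 4.6]
finger_gap: 0.031
grip_force: 61.1
```

```bash
python3 st.py
```

```text
t 20.1333 phi 94.11 a 2.48 b -0.52 z 39.97 Fa -2.6 Fb -4.7 Fz 4.6 T [-0.23  -1.371  0.03 ] q6 1.55
tau [  1.215 -50.008  20.878   2.462   0.393   0.074] gap 0.031032255724471706
```

Call:
servo_tool:
  increments:
    - {"grip":1,"x":-0.3,"y":0.5,"z":0,"roll":2.5}
    - {"grip":1,"x":0,"y":0,"z":0,"roll":2.5}
    - {"grip":1,"x":0,"y":0,"z":0,"roll":0}
    - {"grip":1,"x":0,"y":0,"z":0,"roll":0}

```text
clock: 20.47
tcp_pos: [0.6003, 0.1124, 0.0399]
orientation: [0.0, 0.713, 0.701, 0.0]
wrist_force: [4.3, -0.1, 5.7]
finger_gap: 0.0316
grip_force: 61.1
```

```bash
python3 st.py
```

```text
t 20.4667 phi 89.09 a 2.37 b -0.64 z 39.92 Fa -0.7 Fb -4.2 Fz 5.7 T [-0.179 -1.261  0.007] q6 1.64
tau [  0.776 -49.782  21.186   2.132   0.267   0.076] gap 0.0315602082609624
```

Call:
servo_tool:
  increments:
    - {"grip":1,"x":0,"y":0,"z":0,"roll":2.5}
    - {"grip":1,"x":0,"y":0,"z":0,"roll":2.5}
    - {"grip":1,"x":0,"y":0,"z":0,"roll":0}
    - {"grip":1,"x":0,"y":0,"z":0,"roll":0}

```text
clock: 20.8
tcp_pos: [0.6004, 0.1123, 0.0399]
orientation: [0.0, 0.743, 0.67, 0.0]
wrist_force: [4.4, -0.8, 5.1]
finger_gap: 0.0317
grip_force: 61.0
```

```bash
python3 st.py
```

```text
t 20.8 phi 84.1 a 2.25 b -0.76 z 39.88 Fa -1.5 Fb -4.2 Fz 5.1 T [-0.17  -1.382  0.046] q6 1.73
tau [  0.927 -49.836  21.007   2.322   0.349   0.077] gap 0.031667957291143134
```

I'm now about 21° past the predicted head contact at φ≈105, i.e. roughly 26 N of clamp. Relieving the side load and opening the gripper.

Call:
servo_tool:
  increments:
    - {"grip":1,"x":-0.2,"y":0.6,"z":-0.4,"roll":0}
    - {"grip":1,"x":0,"y":0,"z":0,"roll":0}
    - {"grip":1,"x":0,"y":0,"z":0,"roll":0}

```text
clock: 21.05
tcp_pos: [0.6004, 0.1123, 0.0399]
orientation: [-0.0, 0.743, 0.669, 0.0]
wrist_force: [3.7, 1.0, 4.1]
finger_gap: 0.0313
grip_force: 61.0
```

```bash
python3 st.py
```

```text
t 21.05 phi 84.0 a 2.18 b -0.76 z 39.91 Fa 0.4 Fb -3.9 Fz 4.1 T [ 0.128 -1.284  0.084] q6 1.73
tau [ -0.148 -50.617  21.818   2.048  -0.084   0.077] gap 0.03127351759310698
```

Call:
servo_tool:
  increments:
    - {"grip":0.3,"x":0,"y":0,"z":0,"roll":0}
    - {"grip":0,"x":0,"y":0,"z":0,"roll":0}
    - {"grip":0,"x":0,"y":0,"z":0,"roll":0}
    - {"grip":0,"x":0,"y":0,"z":0,"roll":0}
    - {"grip":0,"x":0,"y":0,"z":0,"roll":0}

```text
clock: 21.47
tcp_pos: [0.5997, 0.112, 0.0394]
orientation: [-0.001, 0.744, 0.669, -0.001]
wrist_force: [-0.3, 0.4, 0.1]
finger_gap: 0.0853
grip_force: 0.0
```

Call:
servo_tool:
  increments:
    - {"grip":0,"x":0,"y":0,"z":-15,"roll":0}
    - {"grip":0,"x":0,"y":0,"z":-25,"roll":0}
    - {"grip":0,"x":0,"y":0,"z":-25,"roll":0}
    - {"grip":0,"x":0,"y":0,"z":-25,"roll":0}
    - {"grip":0,"x":0,"y":0,"z":0,"roll":0}

```text
clock: 21.88
tcp_pos: [0.6035, 0.1122, 0.1354]
orientation: [0.002, 0.744, 0.669, 0.003]
wrist_force: [1.3, -0.1, 0.9]
finger_gap: 0.0856
grip_force: 0.0
```

Call:
servo_tool:
  increments:
    - {"grip":0,"x":0,"y":0,"z":0,"roll":0}
    - {"grip":0,"x":0,"y":0,"z":0,"roll":0}
    - {"grip":0,"x":0,"y":0,"z":0,"roll":0}

```text
clock: 22.13
tcp_pos: [0.5995, 0.1119, 0.1285]
orientation: [-0.001, 0.744, 0.668, -0.001]
wrist_force: [-0.8, 0.5, 0.3]
finger_gap: 0.0854
grip_force: 0.0
```

```bash
python3 st.py; python3 - <<'E'
from tip import *
s,im=shot("wrist","w9"); sd=cv2.cvtColor(env.read_camera("side"),4)
o=np.zeros((600,800,3),np.uint8); o[:480,:640]=cv2.cvtColor(im,4); p=proj("side",[.597,.112,.05]).astype(int)
o[360:,480:]=cv2.resize(sd[p[1]-45:p[1]+45,p[0]-60:p[0]+60],(320,240),interpolation=2)
cv2.imwrite("pics/c9.png",o)
E
```

```text
t 22.1333 phi 83.89 a 1.94 b 0.18 z 128.52 Fa 0.6 Fb 0.8 Fz 0.3 T [ 0.007 -0.083 -0.066] q6 1.73
tau [ 9.0000e-03 -5.3769e+01  2.8984e+01 -1.3000e-02  0.0000e+00 -0.0000e+00] gap 0.08536509408945984
```

View pics/c9.png

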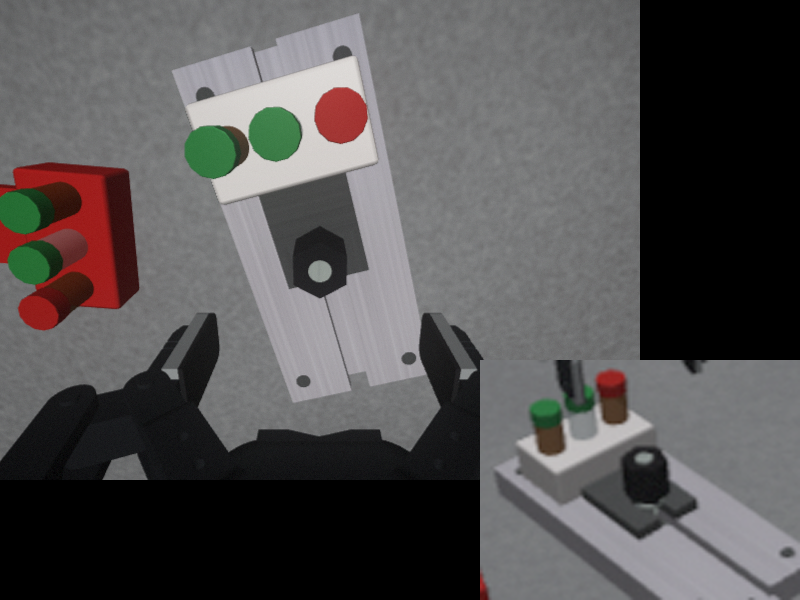

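The knob stands upright on the foot at (320,270), the stem is in the notch, the holder is square and in place, and the gripper is clear above. Handing in.

```bash
python3 -c "
from workcell import env
print(env.hand_in())"
```

```text
the job is handed in; nothing more can be done
None
```

The job is handed in at about 22 s: the T-bolt is home in the notch, turned across the slot and clamped, with the gripper clear of the knob; the clamp force of about 26 N is an estimate from the turn angle, and I did no final measurement of the holder's position after the turn.

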